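# Put the bench tools away under the drawer's fitted cover

### The job

Put the tools lying loose on the right of the bench (a wooden ring clamp, a pair of tweezers, a folding pocket tool and a polished steel block; some may be missing today) away in the small wooden chest: pull its drawer fully out, lift out the fitted dust cover by its batten and set it aside on the bench, and lay each tool flat on the drawer's floor, side by side. Then put the cover back over them, press it down past the spring catches until it snaps level onto its corner blocks, and slide the drawer fully shut. Leave everything else where it stands.

Things in the scene. Friction and masses are not known exactly. Their poses are not given: they have to be found in the camera images.
- drawer (a joint): How far the chest's only drawer is pulled out, m: 0 fully shut (as it starts), 0.170 fully out (end stop). It slides straight along its x axis with about 1.5 N of friction and stays where it is left. It cannot be shut over a cover that stands proud, since the cover's batten then meets the chest's top board.
- drawer_floor (a point): Centre of the drawer's inner floor, on its surface, 24 mm above the bench; moves with the drawer. x points from the drawer front into the chest (the drawer opens towards -x), y across the drawer, z up. The inside is 145 mm (x) by 216 mm (y); side and back walls are 8 mm thick and 42 mm high above the floor; the drawer front is 14 mm thick and 50.5 mm high above the floor.
- drawer_handle (a point): Middle of the drawer's steel bar handle (round bar about 10 mm thick, 100 mm long, along the drawer's y), 53 mm above the bench, 35 mm in front of the drawer front. Axes as drawer_floor; moves with the drawer.
- drawer_block (a point): Centre of the top of one of the four wooden blocks in the drawer's corners (the front one on the -y side). Each is 18 mm (x) by 14 mm (y) and 24 mm high above the inner floor; the cover's corners rest on them when it is seated.
- drawer_catch (a point): Tip of one of four brass spring noses, two in each side wall, 35 mm before and behind the middle of the drawer (this is the front one on the -y side). Each stands 5 mm out of the wall with 45 degree slopes, its tip 32 mm above the inner floor. They hold an unpressed cover about 9 mm too high; pressed with some 5 to 12 N it passes them and they snap over its upper edge; lifting it out takes as much.
- chest_top (a point): Centre of the top of the wooden chest that holds the drawer; the chest is fixed to the bench, 262 mm wide (y), 182 mm deep (x) and 89 mm high. Same axes as the drawer. With the drawer fully out, all of its inside is in front of the chest, open to above. The bench left of the open drawer, in reach, is clear.
- cover_grip (a point): Centre of the batten on the dust cover, which starts seated in the drawer. The cover is a loose plywood board 138 mm (x) by 210 mm (y), 6 mm thick, some 0.2 kg; its batten stands on the middle along x, 100 long, 14 wide, 18 high: this point is 15 mm above the underside, 9 below the batten's top. It fits either way round, x along the drawer's x, 3 mm spare all round; seated, this point is 39 mm above drawer_floor.
- clamp_mid (a point): Centre of a wooden ring clamp (two wooden halves with a brass band): 110 mm long along its y axis, 25 mm across (x), 18 mm high; this point is 9 mm above its underside. None when absent or held.
- tweezer_mid (a point): Centre of a pair of steel tweezers lying flat: 133 mm long along its y axis, 12 mm across both blades (x), 9 mm high; this point is 4.5 mm above its underside. The blades are rigid here. None when absent or held.
- pocket_mid (a point): Centre of a small folding pocket tool: 83 mm long along its y axis, 13 mm across (x), 11 mm high; this point is 5.5 mm above its underside. None when absent or held.
- block_mid (a point): Centre of a polished steel block, 50 x 50 mm and 16 mm high, 0.31 kg, sides along its x and y axes; this point is 8 mm above its underside. None when absent or held.
- tin: Flat red hinged tin, 66 x 98 x 24 mm, behind the tools on the right: leave alone. Origin at the centre of its underside.
- cutters: Small red-handled pliers, 101 x 68 x 10 mm, at the far left: leave alone. Origin at the centre of its underside.
- dish: Glazed dish, 60 mm across and 26 mm high, standing on top of the chest: leave alone. Origin at the centre of its underside.
- glass: Black eyepiece loupe, 39 mm across and 28 mm high, standing on top of the chest: leave alone. Origin at the centre of its underside.

How it is judged:
On the way, in this order (a step that is already met when the one before it is completed fails the run):
1. the drawer is pulled out (value of joint drawer above 0.15 m), for 0.2 s.
2. the cover is lifted out of the drawer (distance between cover_grip and drawer_floor above 0.11 m), for 0.2 s.
3. every tool present lies flat on the drawer's floor (x of clamp_mid in the frame of drawer_floor between -0.068 and 0.068 m and y of clamp_mid in the frame of drawer_floor between -0.1 and 0.1 m and z of each of clamp_mid, tweezer_mid, pocket_mid, block_mid in the frame of drawer_floor below 0.016 m and x of tweezer_mid in the frame of drawer_floor between -0.068 and 0.068 m and y of tweezer_mid in the frame of drawer_floor between -0.1 and 0.1 m and x of pocket_mid in the frame of drawer_floor between -0.068 and 0.068 m and y of pocket_mid in the frame of drawer_floor between -0.1 and 0.1 m and x of block_mid in the frame of drawer_floor between -0.068 and 0.068 m and y of block_mid in the frame of drawer_floor between -0.1 and 0.1 m), for 0.2 s.
4. the cover is pressed level onto its corner blocks over the tools (all of step 3 and x of cover_grip in the frame of drawer_floor between -0.01 and 0.01 m and y of cover_grip in the frame of drawer_floor between -0.01 and 0.01 m and z of cover_grip in the frame of drawer_floor between 0.03 and 0.0415 m and angle between cover_grip's own z axis and vertical below 0.035 rad and angle between the x axis of cover_grip and the x axis of drawer_floor, either way round below 0.06 rad), for 0.2 s.
At the end, for the whole second after the job is handed in: The drawer is shut (within 6 mm); every tool that was present lies flat on its floor; the cover sits level on its corner blocks (within 2.5 mm of height, 10 mm sideways, 2 degrees of level) (all of step 4 and value of joint drawer below 0.006 m); the robot touches nothing.
It fails at once if something that was to be left alone has been moved more than 3 cm (distance of any of tin, cutters, dish, glass from where it was at the start of the episode above 0.03 m).
Of clamp, tweezer, pocket, block only 2 to 4 are there at a start; the rules pass over those that are not, and their reading is None.
At some moment in a run one of clamp, tweezer, pocket, block may be knocked a few centimetres aside while the robot is not near it.
Once in a run the grip may slacken for a moment while it holds something.
It also fails if it takes over 210 s, if anything falls off the work surface, if the arm or the gripper's body presses on something with over 40 N, if the wrist force passes 120 N, or if a joint passes its speed limit or range.

### The arm

A 7-joint arm with a two-finger parallel gripper is mounted at the origin on a cart in front of the work surface, level with it; the furniture and walls round the work are solid. World frame = base frame: x ahead of the robot, y to its left, z up, the work surface at z = 0. Lengths are in m, angles in rad, forces in N, time in s.
With the tool pointing down it reaches from about 0.35 to 0.9 m from the base axis. Payload 8.1 kg.
Tool frame: the origin (TCP) lies at the very end of the fingers, on their centre line; the grasp point (between the pads) lies 19 mm behind it (arm.tcp_to_grasp is the z of the grasp point in the tool frame, in m); z points along the fingers, y is the line along which they close (so a half turn about z gives the same grasp; the last joint's range is limited). The gripper opens to 92 mm and grips with 3 to 60 N. Pads are 19 mm wide; open, the fingers measure 130 mm over their backs; the gripper's body (75 mm by 190 mm) begins 47 mm behind the grasp point.
Start: joints at [1.151, 0.434, 0.025, 1.573, -0.012, 1.134, -0.075], TCP at [0.195, -0.594, 0.227] pointing down, gripper open.
Joint ranges: [-2.62, 2.62], [-0.44, 2.09], [-1.27, 1.32], [0.08, 2.57], [-1.32, 4.46], [0.12, 2], [-2.74, 2.74]. Speed limits (rad/s): [2.22, 2.22, 3.01, 3.01, 3.14, 3.14, 3.14].

### API

Orientations are given as a rotation vector (axis times angle).
In Python, from cell import readout, vision, sign_off, arm gives the robot as it stands. The module is installed in compiled form; this text tells all that it offers.
- The arm moves only by the shell command python3 -m creep 'ROWS' [FORCE]. ROWS is JSON, a list of rows, each a list of 5 numbers: the shift along the tool's x, y, z in units of 4 cm (1.0 is 4 cm), then the turn about the tool's z in units of 4 degrees (1.0 is 4 degrees), then the opening, from 0 (shut) to 1 (fully open). A call has 1 to 12 rows; each row shifts and turns the commanded pose from where the row before left it, along the tool's axes as they then stand; what a row does not reach is not made up. A row lasts 1/8 s, in which the tool goes at most 62.5 mm and 10.7 degrees, less where a joint would pass 70% of its speed; a pose out of reach is approached as far as the arm can. A call with a number of a shift or a turn outside -1 to 1 is refused whole. A call with a gripper value outside its range is refused whole. The fingers move at their own pace and stop on an object; FORCE is the grip in N (left out, the last holds). Time passes only in rows, so rows that do not move let the fingers close. It gives the time, the measured TCP pose, the force, the opening and the grip force at its end, in the units of the state.
- readout.observe(): the state, without advancing time (a new reading comes with each control period).
- vision.get_image(name): name is "side" or "top"; returns a dict with "pixels" (480x640x3 uint8, blue, green, red), "z_map" (480x640 float32, m along the optical axis (not along the pixel's ray), 0 where there is no reading), "camera_matrix" (3x3 intrinsics, pixels), "k1" (the pictures are not rectified: a ray, as slopes to the right and down, at radius r is drawn at 1 + k1 r^2 times it, then the intrinsics apply), "position" and "rotation" of the camera in the world. Camera axes: x right, y up, looking along -z (the intrinsics and any distortion apply to the point x, -y, -z); pixel columns grow to the right and rows downward; lengths in m; the calibration is good to about 2 mm. A picture is of the moment at which its call begins.
- sign_off(): hands the job in; it is judged then, once.
The state is a dict: "clock": time; "joints": joint angles; "dq": joint speeds; "joint_efforts": joint torques, N m; "position": TCP position; "ee_rot": TCP orientation; "force": force on the tool from outside, world axes, zero at the start; "ft_torque": the same for the moment, N m; "width": opening from 0.0 (shut) to 1.0 (fully open); "gripper_force": force on a finger pad.
Only numpy, scipy, OpenCV 4.12 (cv2) and the standard library are available. Lean on these libraries where they do the work, as an engineer would, in place of code of your own. Each camera call takes 0.05 s, during which the arm holds its last target. There are 200 camera calls.

## Working session

There is one attempt and no reset: what is moved stays moved. The work goes in short steps, Python scripts to look and compute and a shell command to move; the robot and the scene stay as the last step left them, time stands still between calls to the robot, and variables do not carry over. Pictures are saved under pics/ and viewed, at most 17 in all, crops included, and the job is handed in when it is done.

```bash
mkdir -p pics
cat > h.py <<'E'
import numpy as np, cv2
from scipy.spatial.transform import Rotation as R
from cell import readout, vision, sign_off, arm
def snap(name,fn=None):
    im=vision.get_image(name)
    if fn: cv2.imwrite('pics/'+fn,im['pixels'])
    return im
def rot(im):
    r=np.array(im['rotation']); return r if r.shape==(3,3) else R.from_rotvec(r).as_matrix()
def slopes(im,uv):
    uv=np.asarray(uv,float).reshape(-1,2);K=np.array(im['camera_matrix'])
    d=np.c_[(uv[:,0]-K[0,2])/K[0,0],(uv[:,1]-K[1,2])/K[1,1]];s=d.copy()
    for _ in range(20): s=d/(1+im['k1']*(s**2).sum(1,keepdims=True))
    return s
def onplane(im,uv,z):
    s=slopes(im,uv); d=np.c_[s[:,0],-s[:,1],-np.ones(len(s))]@rot(im).T
    p=np.array(im['position']); return p+d*((z-p[2])/d[:,2])[:,None]
def cloud(im):
    v,u=np.mgrid[:480,:640]; s=slopes(im,np.c_[u.ravel(),v.ravel()]); zz=im['z_map'].ravel()[:,None]
    c=np.c_[s[:,0],-s[:,1],-np.ones(len(s))]*zz
    P=c@rot(im).T+np.array(im['position']); P[zz[:,0]==0]=np.nan
    return P.reshape(480,640,3)
def st():
    s=readout.observe(); M=R.from_rotvec(s['ee_rot']).as_matrix()
    print('t',round(s['clock'],2),'p',np.round(s['position'],4),'F',np.round(s['force'],1),'w',round(s['width'],3),'gf',round(s['gripper_force'],1)); return s,M
def go(x,y,z,ax=None):
    """shift in row units to TCP target; ax = wanted tool-y yaw (rad) mod pi"""
    s,M=st(); d=M.T@(np.array([x,y,z])-s['position'])/.04
    print('units',np.round(d,2),'max rows',np.ceil(np.abs(d).max()))
    yaw=np.arctan2(M[1,1],M[0,1])
    if ax is not None:
        e=(ax-yaw+np.pi/2)%np.pi-np.pi/2
        print('turn units (about tool z, down => sign flip)',round(-np.degrees(e)/4,2),'q7',round(s['joints'][6],2))
E
cat > a.py <<'E'
from h import *
s,M=st();print(np.round(M,3),arm.tcp_to_grasp)
for n in('side','top'):
    im=snap(n,n+'0.png');print(n,im['position'],np.round(rot(im),3).tolist(),im['k1'],np.array(im['camera_matrix']).tolist())
E
python3 a.py
```

```text
t 0.0 p [ 0.1945 -0.5934  0.2259] F [-0.4  0.1 -0.7] w 1.006 gf 0.0
[[ 0.95   0.311 -0.001]
 [ 0.311 -0.95   0.001]
 [-0.    -0.002 -1.   ]] -0.0188
side [-0.47587417  0.76254961  1.06590458] [[-0.547, 0.502, -0.67], [-0.837, -0.324, 0.442], [0.005, 0.802, 0.597]] -0.15868687076023158 [[576.6588040081631, 0.0, 322.5445155213037], [0.0, 576.6588040081631, 231.8713330376061], [0.0, 0.0, 1.0]]
top [0.49390315 0.02132963 1.21984656] [[0.026, 0.991, -0.132], [-0.999, 0.028, 0.017], [0.021, 0.132, 0.991]] -0.08073071318424882 [[470.63211250583106, 0.0, 318.5195304928296], [0.0, 470.63211250583106, 241.61239558461094], [0.0, 0.0, 1.0]]
```

View pics/top0.png

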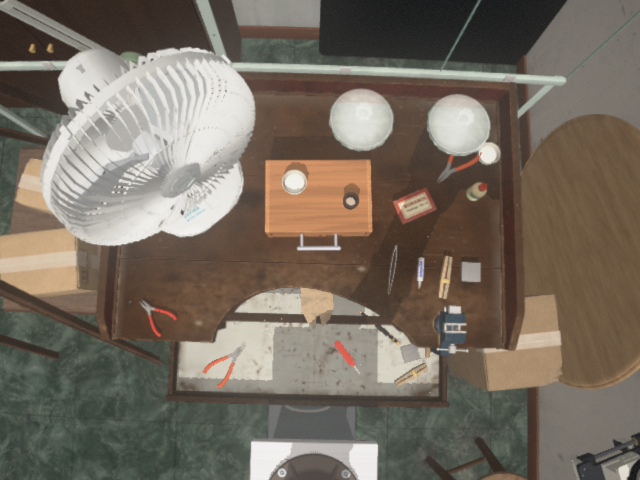

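View pics/side0.png

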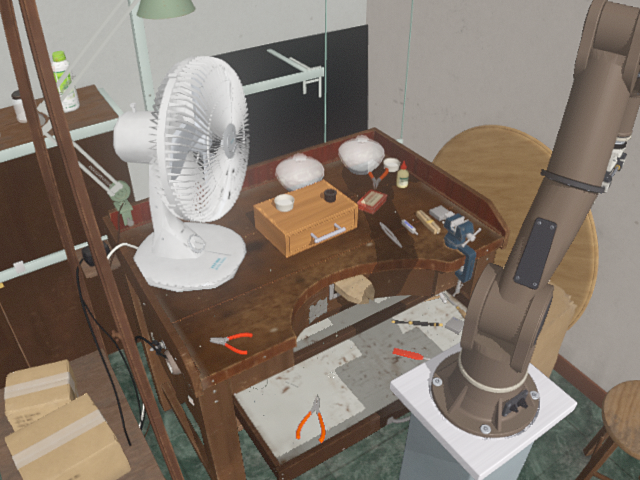

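Top view: all four tools are there: tweezers (393,270), pocket tool (421,270), clamp (445,278) and block (471,271). The chest is at (318,198) with its handle at (319,246), and a vise stands at (452,325). The side view agrees.

```bash
cat > m.py <<'E'
from h import *
def tools(im,Z=(.0045,.0055,.009,.008)):
    g=im['pixels']; P=cloud(im); out={}
    return g,P
if __name__=='__main__':
    im=snap('top'); P=cloud(im); g=im['pixels']
    # chest top by height
    m=(np.abs(P[...,2]-.089)<.008)&(P[...,0]>.4)&(P[...,0]<.95)&(np.abs(P[...,1])<.3)
    n,l,s,c=cv2.connectedComponentsWithStats(m.astype(np.uint8)); i=1+np.argmax(s[1:,4]); 
    pts=np.argwhere(l==i)[:,::-1]; w=onplane(im,pts,.089)[:,:2].astype(np.float32)
    print('chest',cv2.minAreaRect(w), 'z',np.median(P[l==i][:,2]))
    for nm,(u,v),z in(('tw',(393,270),.0045),('po',(421,270),.0055),('cl',(445,278),.009),('bl',(471,271),.008)):
        print(nm,onplane(im,[(u,v)],z)[0].round(4))
    m=(P[...,2]>.004)&(P[...,2]<.035)
    roi=np.zeros_like(m); roi[240:305,380:490]=1; m&=roi.astype(bool)
    # colour difference from bench
    lab=cv2.cvtColor(cv2.GaussianBlur(g,(3,3),0),cv2.COLOR_BGR2HSV); v=lab[...,2].astype(int)
    m2=((v>85)&roi).astype(np.uint8)
    n,l,s,c=cv2.connectedComponentsWithStats(m2)
    for i in range(1,n):
        if s[i,4]>15:
            pts=np.argwhere(l==i)[:,::-1]; w=onplane(im,pts,.01)[:,:2].astype(np.float32); r=cv2.minAreaRect(w)
            print(s[i],'c',np.round(r[0],4),'sz',np.round(r[1],3),'a',round(r[2],1),'medz',np.nanmedian(P[l==i][:,2]).round(4))
    # handle
    for uv in((299,248),(340,248)): print('handle',onplane(im,[uv],.053)[0].round(4),P[uv[1],uv[0]].round(3))
    crop=cv2.resize(g[140:350,250:510],None,fx=3,fy=2.8,interpolation=cv2.INTER_CUBIC)[:600,:800]; cv2.imwrite('pics/c1.png',crop)
E
python3 m.py
```

```text
chest ((0.7599705457687378, 0.005126625299453735), (0.1832585334777832, 0.26166826486587524), 2.4359471797943115) z 0.08978399128749692
tw [ 0.587  -0.1955  0.0045]
po [ 0.5888 -0.2688  0.0055]
cl [ 0.5693 -0.3312  0.009 ]
bl [ 0.5893 -0.401   0.008 ]
[ 400  240   90   65 3611] c [ 0.5857 -0.3291] sz [0.168 0.235] a 1.1 medz 0.0026
[387 245  11  50 258] c [ 0.5884 -0.1925] sz [0.017 0.13 ] a 82.3 medz 0.003
handle [0.632  0.0492 0.053 ] [0.632 0.049 0.056]
handle [ 0.6349 -0.0532  0.053 ] [ 0.634 -0.053  0.057]
```

View pics/c1.png

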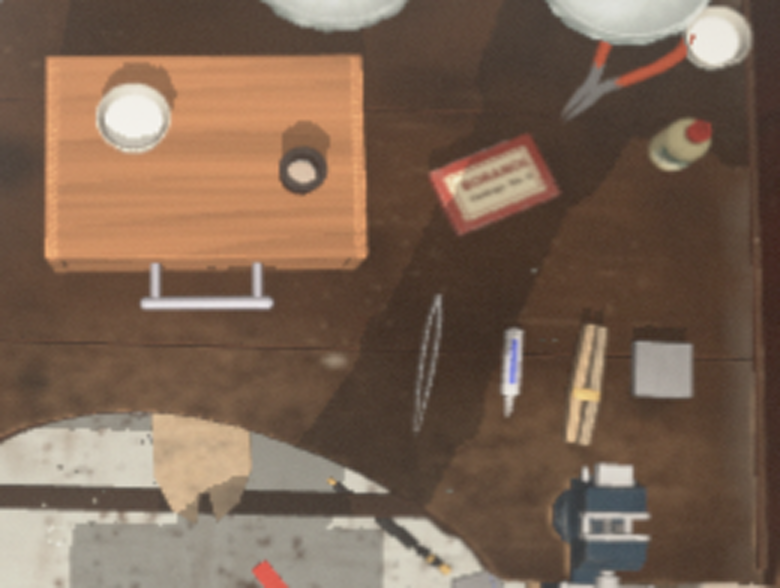

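The crop shows the tools lying roughly along world x and the chest almost square to the base. Next I'll work out poses from end points, and measure the obstacles (vise, rim, fan).

```bash
cat > m2.py <<'E'
from h import *
im=snap('top'); P=cloud(im)
c=lambda u,v:(250+u/3,140+v/2.8)
for nm,a,b,z in(('tw',c(438,295),c(415,432),.005),('po',c(515,330),c(508,415),.008),('cl',c(596,325),c(574,443),.015),('bl',c(663,341),c(663,397),.016)):
    p=onplane(im,[a,b],z)[:,:2]; d=p[0]-p[1]; print(nm,'mid',p.mean(0).round(4),'len',np.linalg.norm(d).round(3),'axis deg',np.degrees(np.arctan2(d[1],d[0])).round(1))
def box(nm,m):
    q=P[m]; print(nm,len(q),np.percentile(q,[1,99],axis=0).round(3).tolist()) if len(q) else print(nm,0)
X,Y,Z=P[...,0],P[...,1],P[...,2]
box('vise',(Y<-.28)&(Y>-.47)&(X<.54)&(X>.3)&(Z>.03)&(Z<.3))
box('rim',(Y<-.47)&(Y>-.6)&(X<.75)&(X>.4)&(Z>.02)&(Z<.3))
box('fan',(Y>.13)&(Y<.7)&(X>.5)&(Z>.15)&(Z<.9))
box('fanlow',(Y>.13)&(Y<.7)&(X>.45)&(Z>.012)&(Z<.15))
for h in(.2,.3,.4): box('fan>%g'%h,(Y>.13)&(Y<.6)&(X>.5)&(X<.9)&(Z>h)&(Z<h+.1))
for u in range(120,300,20):
    col=[(v,P[v,u].round(3).tolist()) for v in range(230,345) if P[v,u,2]>-.02 and P[v,u,2]<.012]
    print(u,col[0] if col else None,col[-1] if col else None)
box('dish+loupe',(Z>.1)&(Z<.13)&(np.abs(Y)<.13)&(X>.6)&(X<.9))
E
python3 m2.py
```

```text
tw mid [ 0.5878 -0.1933] len 0.129 axis deg -8.6
po mid [ 0.5809 -0.267 ] len 0.079 axis deg -4.5
cl mid [ 0.5715 -0.3296] len 0.111 axis deg -10.4
bl mid [ 0.5867 -0.3982] len 0.052 axis deg -0.8
vise 948 [[0.388, -0.358, 0.032], [0.495, -0.305, 0.094]]
rim 2243 [[0.406, -0.511, 0.021], [0.747, -0.488, 0.082]]
fan 34253 [[0.596, 0.144, 0.176], [1.065, 0.663, 0.6]]
fanlow 5288 [[0.453, 0.131, 0.013], [1.335, 0.664, 0.145]]
fan>0.2 904 [[0.614, 0.161, 0.204], [0.811, 0.421, 0.3]]
fan>0.3 4585 [[0.592, 0.137, 0.303], [0.851, 0.454, 0.399]]
fan>0.4 14024 [[0.599, 0.142, 0.402], [0.895, 0.475, 0.499]]
120 (245, [0.632, 0.519, 0.006]) (338, [0.392, 0.503, 0.002])
140 (240, [0.647, 0.469, 0.001]) (340, [0.389, 0.452, -0.002])
160 (231, [0.673, 0.418, -0.002]) (340, [0.391, 0.399, -0.001])
180 (235, [0.662, 0.361, 0.01]) (341, [0.39, 0.348, -0.002])
200 (232, [0.672, 0.309, 0.01]) (341, [0.392, 0.296, 0.0])
220 (230, [0.68, 0.259, 0.001]) (323, [0.439, 0.249, -0.012])
240 (230, [0.681, 0.206, 0.003]) (301, [0.497, 0.198, -0.004])
260 (230, [0.683, 0.154, -0.001]) (291, [0.524, 0.147, 0.001])
280 (237, [0.666, 0.101, -0.002]) (287, [0.536, 0.096, 0.001])
dish+loupe 594 [[0.727, -0.09, 0.1], [0.814, 0.093, 0.122]]
```

```bash
python3 -c "
from h import *
go(.653,.0,.20,np.radians(92.2))"
```

```text
t 0.2 p [ 0.1945 -0.5937  0.2263] F [ 0.9 -1.1  0.1] w 0.998 gf 0.0
units [ 15.51 -10.53   0.66] max rows 16.0
turn units (about tool z, down => sign flip) 3.99 q7 -0.08
```

```bash
python3 -m creep '[[0.9,-0.6,0,0,0.5],[0.9,-0.6,0,0,0],[0.9,-0.6,0,0,0],[0.9,-0.6,0,0,0],[0.9,-0.6,0,0,0],[0.9,-0.6,0,0,0],[0.9,-0.6,0,0,0],[0.9,-0.6,0,0,0],[0.9,-0.6,0,0,0],[0.9,-0.6,0,0,0],[0.9,-0.6,0,1,0],[0,0,0,1,0]]' 20; python3 -m creep '[[0,0,0,1,0],[0,0,0,1,0],[0,0,0,0,0]]';python3 -c "
from h import *
go(.653,.0,.20,np.radians(92.2))"
```

```text
clock: 1.7
position: [0.4909, -0.2158, 0.2266]
ee_rot: [-3.127, -0.284, -0.002]
force: [-0.4, -0.8, -0.4]
width: 0.006
gripper_force: 0.0
clock: 2.08
position: [0.4887, -0.2196, 0.2266]
ee_rot: [-3.141, -0.06, 0.001]
force: [-0.2, -1.3, -0.1]
width: 0.004
gripper_force: 0.0
t 2.08 p [ 0.4887 -0.2196  0.2266] F [-0.2 -1.3 -0.1] w 0.004 gf 0.0
units [ 4.31 -5.33  0.66] max rows 6.0
turn units (about tool z, down => sign flip) -0.01 q7 -1.25
```

```bash
python3 -m creep '[[0.7,-0.9,0.1,0,0],[0.7,-0.9,0.1,0,0],[0.7,-0.9,0.1,0,0],[0.7,-0.9,0.1,0,0],[0.7,-0.9,0.1,0,0],[0.8,-0.8,0.1,0,0],[0,0,0,0,0],[0,0,0,0,0]]';python3 -c "
from h import *
go(.653,.0,.034,np.radians(92.2));snap('top','t2.png');snap('side','s2.png')"
```

```text
clock: 3.08
position: [0.6523, -0.0021, 0.2023]
ee_rot: [3.14, 0.06, -0.002]
force: [-0.4, -0.5, -0.1]
width: 0.007
gripper_force: 0.0
t 3.08 p [ 0.6523 -0.0021  0.2023] F [-0.4 -0.5 -0.1] w 0.007 gf 0.0
units [ 0.02 -0.05  4.21] max rows 5.0
turn units (about tool z, down => sign flip) -0.0 q7 -1.69
```

```bash
python3 -m creep '[[0,0,0.9,0,0],[0,0,0.9,0,0],[0,0,0.9,0,0],[0,0,0.6,0,0],[0,0,0.3,0,0],[0,0,0,0,0]]'; python3 -m creep '[[0,0,0.3,0,0],[0,0,0.2,0,0],[0,0,0,0,0],[0,0,0,0,0]]'
```

```text
clock: 3.92
position: [0.6523, -0.0022, 0.0586]
ee_rot: [3.141, 0.058, -0.001]
force: [-0.5, 0.5, 0.4]
width: 0.006
gripper_force: 0.0
clock: 4.42
position: [0.6528, -0.0014, 0.0389]
ee_rot: [3.141, 0.059, 0.0]
force: [0.2, -1.3, -0.1]
width: 0.002
gripper_force: 0.0
```

```bash
python3 -m creep '[[-0.2,0,0,0,0],[-0.5,0,0,0,0],[-0.5,0,0,0,0],[-0.5,0,0,0,0],[-0.5,0,0,0,0],[-0.5,0,0,0,0],[-0.5,0,0,0,0],[-0.5,0,0,0,0],[-0.4,0,0,0,0],[-0.2,0,0,0,0],[0,0,0,0,0]]'; python3 -m creep '[[-0.1,0,0,0,0],[-0.05,0,0,0,0],[0,0,0,0,0]]'
```

```text
clock: 5.8
position: [0.482, -0.0078, 0.0394]
ee_rot: [-3.141, -0.059, -0.005]
force: [3.3, -0.5, -0.0]
width: 0.0
gripper_force: 1.5
clock: 6.18
position: [0.4818, -0.0077, 0.04]
ee_rot: [-3.14, -0.058, -0.019]
force: [20.0, -0.4, -15.0]
width: 0.001
gripper_force: 9.7
```

```bash
python3 -m creep '[[0.3,0,0,0,0],[0,0,-0.5,0,0],[0,0,-0.9,0,0],[0,0,-0.9,0,0],[0,0,-0.9,0,0],[-0.8,0.5,-0.5,0,0.4],[-0.8,0.8,0,0,0.4],[-0.8,0.8,0,0,0.4],[0,0.8,0,0,0.4],[0,0.8,0,0,0.4],[0,0.5,0,0,0.4],[0,0,0,0,0.4]]'
cat > d.py <<'E'
from h import *
im=snap('top','t3.png'); P=cloud(im); g=im['pixels']
c=cv2.resize(g[150:360,220:500],None,fx=2.85,fy=2.85,interpolation=cv2.INTER_CUBIC); cv2.imwrite('pics/c3.png',c[:600,:800])
X,Y,Z=P[...,0],P[...,1],P[...,2]
m=(Z>.04)&(Z<.085)&(X>.44)&(X<.66)&(np.abs(Y)<.14)
for lo,hi in((.045,.06),(.062,.069),(.069,.074),(.071,.078)):
    k=m&(Z>lo)&(Z<hi); q=P[k]; print(lo,hi,len(q),np.percentile(q,[2,50,98],axis=0).round(3).tolist())
E
python3 d.py
```

```text
clock: 7.68
position: [0.3965, -0.18, 0.1865]
ee_rot: [-3.141, -0.055, 0.002]
force: [-0.0, 0.4, -0.1]
width: 0.399
gripper_force: 0.0
0.045 0.06 4788 [[0.467, -0.104, 0.05], [0.582, 0.004, 0.055], [0.654, 0.102, 0.059]]
0.062 0.069 413 [[0.467, -0.118, 0.062], [0.597, 0.015, 0.066], [0.66, 0.115, 0.069]]
0.069 0.074 366 [[0.498, -0.115, 0.069], [0.557, 0.001, 0.072], [0.658, 0.113, 0.074]]
0.071 0.078 695 [[0.497, -0.115, 0.071], [0.509, -0.001, 0.075], [0.629, 0.11, 0.078]]
```

View pics/c3.png

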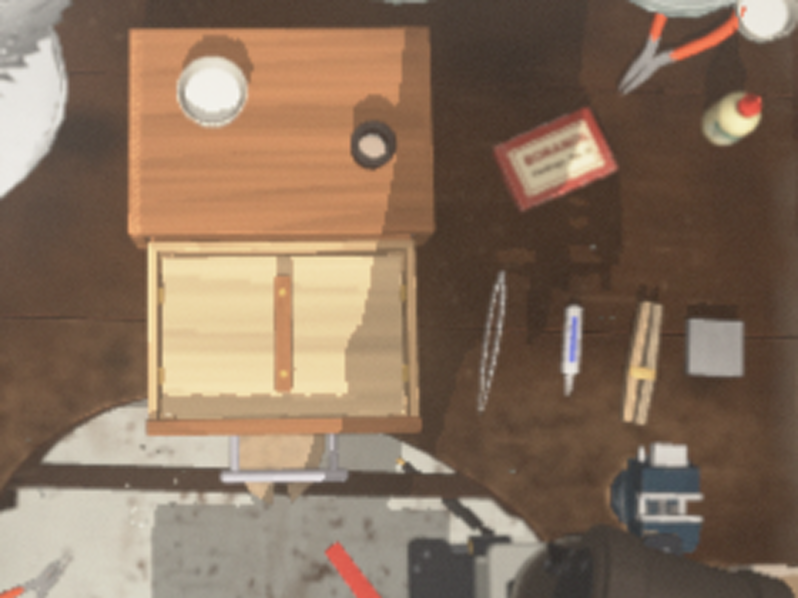

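The drawer is fully out. The seated cover's batten runs along x at crop (283,275)–(283,391).

```bash
python3 -c "
from h import *
im=snap('top')
c=lambda u,v:(220+u/2.85,150+v/2.85)
p=onplane(im,[c(283.5,275),c(283.5,391)],.072);print(p.round(4),p.mean(0).round(4))
q=onplane(im,[c(148,434),c(421,431)],.0745);print('front bottom edge',q.round(4),q.mean(0))
q=onplane(im,[c(154,241),c(154,418),c(411,238),c(411,418)],.066);print('walls',q.round(4))
q=onplane(im,[c(222,478),c(346,475)],.053);print('handle',q.round(4),q.mean(0))
go(.583,.001,.10,np.radians(92.2))"
```

```text
[[ 0.6349 -0.0015  0.072 ]
 [ 0.5352 -0.004   0.072 ]] [ 0.5851 -0.0027  0.072 ]
front bottom edge [[ 0.4957  0.1099  0.0745]
 [ 0.5042 -0.1218  0.0745]] [ 0.4999409 -0.0059575  0.0745   ]
walls [[ 0.6622  0.1117  0.066 ]
 [ 0.5094  0.1059  0.066 ]
 [ 0.6713 -0.112   0.066 ]
 [ 0.5152 -0.1141  0.066 ]]
handle [[ 0.4598  0.0466  0.053 ]
 [ 0.4651 -0.0602  0.053 ]] [ 0.46243881 -0.00678287  0.053     ]
t 7.78 p [ 0.3968 -0.1782  0.1865] F [-0.   0.6  0.2] w 0.397 gf 0.0
units [ 4.82 -4.3   2.16] max rows 5.0
turn units (about tool z, down => sign flip) -0.01 q7 -1.26
```

```bash
python3 -m creep '[[0.9,-0.8,0,0,0.4],[0.9,-0.8,0,0,0.4],[0.9,-0.8,0,0,0.4],[0.9,-0.8,0,0,0.4],[0.9,-0.8,0.3,0,0.4],[0.37,-0.2,0.5,0,0.4],[0,0,0.7,0,0.4],[0,0,0.7,0,0.4],[0,0,0,0,0.4]]';python3 -c "
from h import *
go(.585,-.003,.057,np.radians(92.2))"
```

```text
clock: 8.9
position: [0.5834, -0.0026, 0.0969]
ee_rot: [-3.141, -0.062, 0.008]
force: [0.7, 0.6, -0.2]
width: 0.402
gripper_force: 0.0
t 8.9 p [ 0.5834 -0.0026  0.0969] F [ 0.7  0.6 -0.2] w 0.402 gf 0.0
units [0.04 0.01 1.  ] max rows 1.0
turn units (about tool z, down => sign flip) 0.01 q7 -1.72
```

```bash
python3 -m creep '[[0.04,0,0.4,0,0.4],[0,0,0.4,0,0.4],[0,0,0.2,0,0.4],[0,0,0,0,0.4],[0,0,0,0,0],[0,0,0,0,0],[0,0,0,0,0]]' 55
```

```text
clock: 9.78
position: [0.5875, -0.0021, 0.0592]
ee_rot: [-3.139, -0.061, -0.002]
force: [0.2, 4.4, 1.7]
width: 0.146
gripper_force: 55.0
```

```bash
python3 -m creep '[[0,0,-0.2,0,0],[0,0,-0.3,0,0],[0,0,-0.4,0,0],[0,0,-0.6,0,0],[0,0,-0.7,0,0],[0,0,-0.7,0,0],[0,0,-0.1,0,0],[0,0,0,0,0],[0,0,0,0,0],[0,0,0,0,0]]'; python3 -c "
from h import *
go(.53,.28,.16);im=snap('top');P=cloud(im);g=im['pixels'];c=cv2.resize(g[150:360,180:440],None,fx=2.85,fy=2.85);cv2.imwrite('pics/c4.png',c[:600,:800])"
```

```text
clock: 11.02
position: [0.5866, -0.004, 0.1777]
ee_rot: [3.141, 0.059, -0.003]
force: [-0.4, 0.1, -2.2]
width: 0.147
gripper_force: 55.0
t 11.03 p [ 0.5866 -0.004   0.1777] F [-0.4  0.1 -2.2] w 0.147 gf 55.0
units [-1.15 -7.15  0.44] max rows 8.0
```

View pics/c4.png

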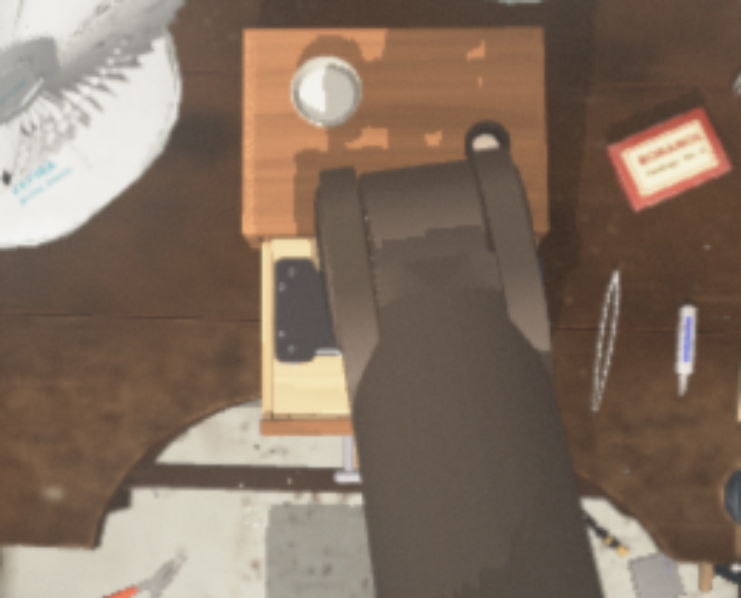

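```bash
python3 -c "
from h import *
P=cloud(snap('top'));X,Y,Z=P[...,0],P[...,1],P[...,2]
m=(Z>.13)&(abs(Y)<.14)&(X>.4)&(X<.9)
for a in np.arange(.13,.6,.05):
  q=P[m&(Z>a)&(Z<a+.05)]
  if len(q)>5: print(round(a,2),len(q),np.percentile(q,[1,99],axis=0).round(3).tolist())
f=(Z>.15)&(Z<.5)&(Y>.13)&(Y<.48)&(X>.5)&(X<.8)
for y in np.arange(.14,.48,.04):
  q=P[f&(Y>y)&(Y<y+.04)]; print('fan y',round(y,2),[ (round(a,2),round(float(np.percentile(k[:,0],2)),3)) for a in (.2,.3,.4) for k in [q[(q[:,2]>a)&(q[:,2]<a+.1)]] if len(k)>5])
go(.50,.265,.16)"
```

```text
0.13 654 [[0.514, 0.039, 0.17], [0.651, 0.101, 0.179]]
0.23 32 [[0.546, 0.045, 0.257], [0.559, 0.084, 0.279]]
0.28 646 [[0.548, -0.098, 0.281], [0.62, 0.089, 0.291]]
0.33 42 [[0.666, 0.079, 0.342], [0.864, 0.14, 0.378]]
0.38 118 [[0.836, 0.133, 0.383], [0.873, 0.14, 0.425]]
0.43 17 [[0.843, 0.138, 0.434], [0.87, 0.14, 0.44]]
0.53 399 [[0.539, -0.044, 0.551], [0.64, 0.051, 0.58]]
0.58 4800 [[0.495, -0.06, 0.581], [0.625, 0.045, 0.629]]
fan y 0.14 [(0.2, 0.781), (0.3, 0.779), (0.4, 0.785)]
fan y 0.18 [(0.2, 0.739), (0.3, 0.737), (0.4, 0.743)]
fan y 0.22 [(0.2, 0.699), (0.3, 0.696), (0.4, 0.699)]
fan y 0.26 [(0.2, 0.663), (0.3, 0.661), (0.4, 0.666)]
fan y 0.3 [(0.2, 0.629), (0.3, 0.628), (0.4, 0.635)]
fan y 0.34 [(0.2, 0.611), (0.3, 0.6), (0.4, 0.606)]
fan y 0.38 [(0.2, 0.713), (0.3, 0.591), (0.4, 0.594)]
fan y 0.42 [(0.2, 0.674), (0.3, 0.626), (0.4, 0.604)]
fan y 0.46 [(0.3, 0.649), (0.4, 0.656)]
t 11.12 p [ 0.5868 -0.0039  0.178 ] F [-0.6 -0.7 -2.2] w 0.147 gf 55.0
units [-1.92 -6.8   0.45] max rows 7.0
```

```bash
python3 -m creep '[[-0.4,-0.5,0,0,0],[-0.4,-0.9,0,0,0],[-0.4,-0.9,0,0,0],[-0.4,-0.9,0,0,0],[-0.3,-0.9,0,0,0],[0,-0.9,0,0,0],[0,-0.9,0,0,0],[0,-0.8,0,0,0],[0,-0.1,0,0,0],[0,0,0,0,0],[0,0,0,0,0]]';python3 -c "
from h import *
go(.50,.265,.02)"
```

```text
clock: 12.5
position: [0.5013, 0.2636, 0.1785]
ee_rot: [3.14, 0.056, -0.0]
force: [0.3, -0.2, -2.4]
width: 0.146
gripper_force: 55.0
t 12.5 p [0.5013 0.2636 0.1785] F [ 0.3 -0.2 -2.4] w 0.146 gf 55.0
units [-0.03 -0.04  3.96] max rows 4.0
```

```bash
python3 -m creep '[[0,0,0.7,0,0],[0,0,0.9,0,0],[0,0,0.9,0,0],[0,0,0.8,0,0],[0,0,0.5,0,0],[0,0,0.2,0,0],[0,0,0.1,0,0],[0,0,0,0,0]]';python3 -m creep '[[0,0,0.05,0,0],[0,0,0,0,0],[0,0,0,0,0.3],[0,0,0,0,0.4],[0,0,0,0,0.4],[0,0,-0.2,0,0.4],[0,0,-0.7,0,0.4],[0,0,-0.9,0,0.4],[0,0,-0.9,0,0.4],[0,0,-0.9,0,0.4],[0,0,0,0,0.4]]'
```

```text
clock: 13.5
position: [0.5018, 0.2638, 0.016]
ee_rot: [3.14, 0.057, 0.002]
force: [-0.6, -4.9, 4.5]
width: 0.147
gripper_force: 55.4
clock: 14.88
position: [0.5026, 0.2663, 0.1601]
ee_rot: [-3.138, -0.059, -0.008]
force: [0.0, 0.2, 0.4]
width: 0.4
gripper_force: 0.0
```

```bash
python3 -m creep '[[0.2,0.6,0,0,0.4],[0.3,0.95,0,0,0.4],[0.3,0.95,0,0,0.4],[0.3,0.95,0,0,0.4],[0.3,0.95,0,0,0.4],[0.3,0.95,0,0,0.4],[0.3,0.95,0,0,0.4],[0.3,0.95,0,0,0.4],[0.2,0.95,0,0,0.4],[0.2,0.95,0,0,0.4],[0,0.95,0,0,0.4],[0,0.95,0,0,0.4]]';python3 -m creep '[[0,0.6,0,0.7,0.4],[0,0,0,1,0.4],[0,0,0,1,0.4],[0,0,0,0,0.4]]'
python3 - <<'E'
from h import *
im=snap('top','t5.png'); g=im['pixels']; c=cv2.resize(g[150:360,160:490],None,fx=2.4,fy=2.4,interpolation=cv2.INTER_CUBIC); cv2.imwrite('pics/c5.png',c)
go(.588,-.193,.06,np.radians(81.4))
E
```

```text
clock: 16.38
position: [0.625, -0.1736, 0.1559]
ee_rot: [-3.141, -0.059, 0.002]
force: [0.4, 0.2, 0.0]
width: 0.398
gripper_force: 0.0
clock: 16.88
position: [0.6264, -0.1958, 0.1564]
ee_rot: [-3.132, 0.237, 0.001]
force: [0.1, -0.1, -0.0]
width: 0.398
gripper_force: 0.0
t 16.93 p [ 0.6264 -0.1958  0.1564] F [-0.4  0.7  0.3] w 0.399 gf 0.0
units [-0.96  0.07  2.41] max rows 3.0
turn units (about tool z, down => sign flip) 0.0 q7 -1.56
```

View pics/c5.png

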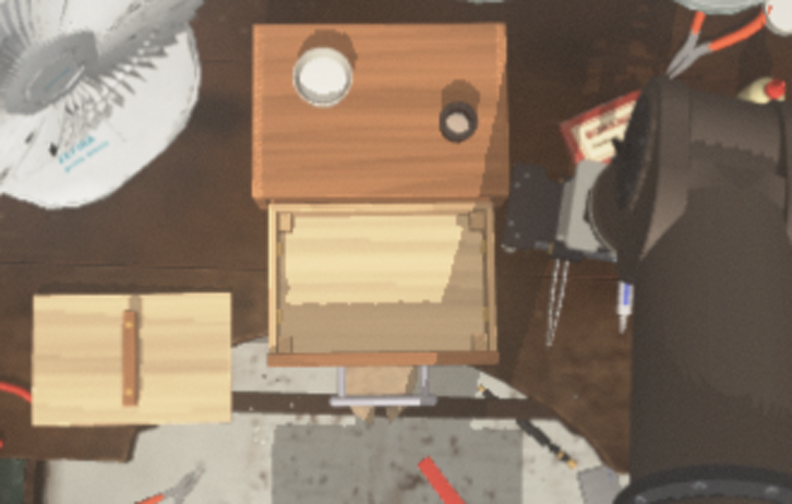

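The cover lies flat at crop (131,357), the drawer is empty and open, and the tweezers haven't moved.

```bash
python3 -m creep '[[-0.5,0,0.5,0,0.4],[-0.46,0.07,0.9,0,0.4],[0,0,0.9,0,0.4],[0,0,0.9,0,0.4],[0,0,0.4,0,0.4],[0,0,0.2,0,0.4],[0,0,0,0,0.4],[0,0,0,0,0.4]]' 40;python3 -c "
from h import *
go(.588,-.193,.003,np.radians(81.4))"
```

```text
clock: 17.92
position: [0.5889, -0.1937, 0.0059]
ee_rot: [3.132, -0.237, 0.003]
force: [-0.1, -0.7, -0.4]
width: 0.4
gripper_force: 0.0
t 17.93 p [ 0.5889 -0.1937  0.0059] F [-0.1 -0.7 -0.4] w 0.4 gf 0.0
units [-0.02 -0.01  0.07] max rows 1.0
turn units (about tool z, down => sign flip) -0.01 q7 -1.58
```

```bash
python3 -m creep '[[0,0,0.07,0,0.4],[0,0,0,0,0.2],[0,0,0,0,0],[0,0,0,0,0],[0,0,0,0,0],[0,0,-0.3,0,0],[0,0,-0.7,0,0],[0,0,-0.9,0,0],[0,0,-0.9,-0.7,0],[0,0,-0.6,-1,0],[0,0,0,-1,0],[0,0,0,0,0]]';python3 - <<'E'
from h import *
im=snap('side'); g=im['pixels']; c=cv2.resize(g[160:310,300:500],None,fx=4,fy=4,interpolation=cv2.INTER_CUBIC); cv2.imwrite('pics/c6.png',c)
go(.582,.072,.14,np.radians(92.2))
E
```

```text
clock: 19.42
position: [0.5881, -0.1937, 0.1389]
ee_rot: [3.141, 0.058, 0.002]
force: [0.5, -0.2, -0.6]
width: 0.118
gripper_force: 40.0
t 19.48 p [ 0.5879 -0.1936  0.1384] F [ 0.9 -0.2 -0.6] w 0.125 gf 4.0
units [ 0.09 -6.64 -0.04] max rows 7.0
turn units (about tool z, down => sign flip) -0.04 q7 -1.39
```

View pics/c6.png

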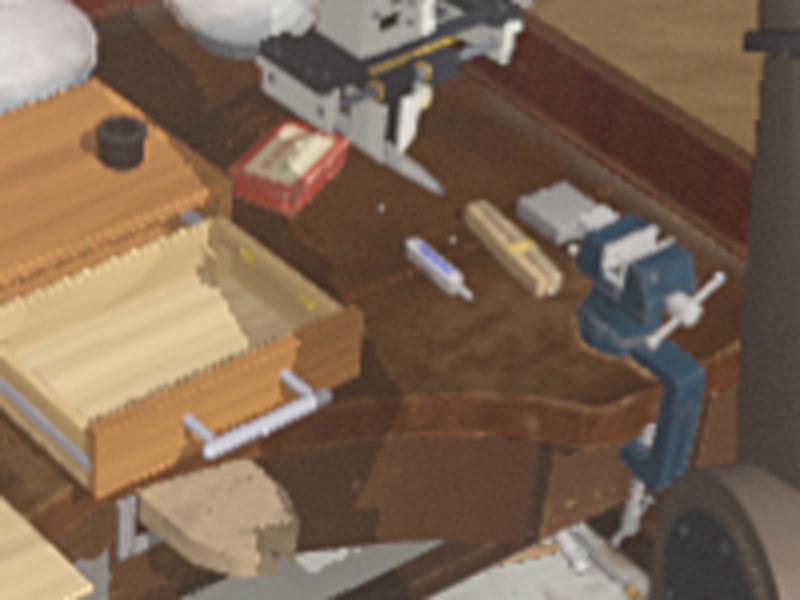

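The tweezers are held, with their tip at crop (440,190). The grip has just slackened (4 N), so I'll hold still and check.

```bash
python3 -m creep '[[0,0,0,0,0],[0,0,0,0,0],[0,0,0,0,0],[0,0,0,0,0],[0,0,0,0,0],[0,0,0,0,0]]' 40;python3 - <<'E'
from h import *
im=snap('side'); g=im['pixels']; c=cv2.resize(g[140:260,340:500],None,fx=5,fy=5,interpolation=cv2.INTER_CUBIC); cv2.imwrite('pics/c7.png',c)
st()
E
```

```text
clock: 20.23
position: [0.588, -0.1935, 0.1379]
ee_rot: [3.141, 0.059, -0.0]
force: [-0.4, -0.3, -0.1]
width: 0.113
gripper_force: 40.0
t 20.27 p [ 0.588  -0.1936  0.1379] F [ 0.2  0.3 -0. ] w 0.115 gf 40.0
```

View pics/c7.png

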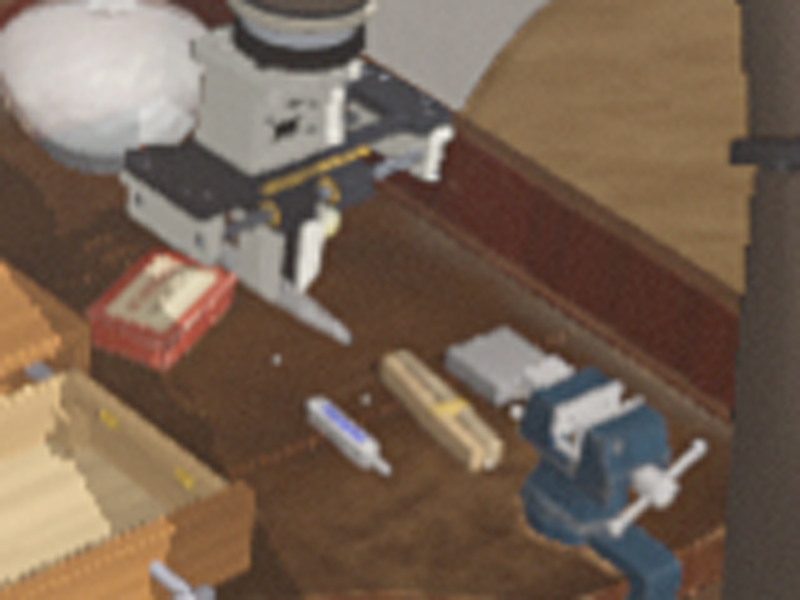

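```bash
python3 -c "
from h import *
im=snap('side')
for z in (.12,.135,.14): print(z,onplane(im,[(410,208)],z).round(4))
for z in (.12,.135,.14): print('before',z,onplane(im,[(300+440/4,160+190/4)],z).round(4))"
```

```text
0.12 [[ 0.5445 -0.2163  0.12  ]]
0.135 [[ 0.5283 -0.2008  0.135 ]]
0.14 [[ 0.5229 -0.1956  0.14  ]]
before 0.12 [[ 0.5465 -0.218   0.12  ]]
before 0.135 [[ 0.5303 -0.2024  0.135 ]]
before 0.14 [[ 0.5249 -0.1972  0.14  ]]
```

Tip at (0.523,−0.196,0.14): the tweezers are level and centred in the grip.

```bash
python3 -m creep '[[0,-0.5,-0.1,0,0],[0,-0.9,0,0,0],[0,-0.9,0,0,0],[0,-0.9,0,0,0],[0,-0.9,0,0,0],[0,-0.9,0,0,0],[0,-0.9,0,0,0],[0.08,-0.7,0,0,0],[0,-0.05,0,0,0],[0,0,0,0,0],[0,0,0,0,0]]';python3 -c "
from h import *
go(.581,.072,.028,np.radians(92.2))"
```

```text
clock: 21.7
position: [0.5812, 0.0712, 0.142]
ee_rot: [3.14, 0.056, -0.0]
force: [0.8, 0.5, 0.4]
width: 0.114
gripper_force: 40.0
t 21.7 p [0.5812 0.0712 0.142 ] F [0.8 0.5 0.4] w 0.114 gf 40.0
units [-0.   -0.02  2.85] max rows 3.0
turn units (about tool z, down => sign flip) -0.04 q7 -1.86
```

Lower it slowly while watching the force.

```bash
python3 -m creep '[[0,0,0.5,0,0],[0,0,0.6,0,0],[0,0,0.5,0,0],[0,0,0.3,0,0],[0,0,0.3,0,0],[0,0,0.2,0,0],[0,0,0.2,0,0],[0,0,0,0,0]]';python3 -m creep '[[0,0,0.12,0,0],[0,0,0.08,0,0],[0,0,0,0,0]]'
```

```text
clock: 22.7
position: [0.581, 0.0723, 0.0375]
ee_rot: [3.141, 0.059, -0.001]
force: [0.1, -0.1, -0.3]
width: 0.121
gripper_force: 40.0
clock: 23.08
position: [0.5811, 0.0723, 0.0297]
ee_rot: [3.141, 0.059, -0.001]
force: [-0.4, -0.1, 0.1]
width: 0.116
gripper_force: 40.0
```

```bash
python3 -m creep '[[0,0,0.07,0,0],[0,0,0,0,0],[0,0,0,0,0.22],[0,0,0,0,0.22],[0,0,-0.2,0,0.22],[0,0,-0.5,0,0.22],[0,0,-0.9,0,0.22],[0,0,-0.8,0,0.22],[0,0,0,0,0.4]]';python3 -c "
from h import *
im=snap('top');g=im['pixels'];c=cv2.resize(g[220:310,260:490],None,fx=3.4,fy=3.4,interpolation=cv2.INTER_CUBIC);cv2.imwrite('pics/c8.png',c)
go(.581,-.267,.10,np.radians(85.5))"
```

```text
clock: 24.2
position: [0.5831, 0.0729, 0.1264]
ee_rot: [-3.14, -0.059, -0.009]
force: [0.1, -0.9, 0.2]
width: 0.286
gripper_force: 0.0
t 24.25 p [0.5821 0.0725 0.1247] F [-0.4 -0.2 -0.7] w 0.323 gf 0.0
units [-0.35  8.48  0.61] max rows 9.0
turn units (about tool z, down => sign flip) 1.66 q7 -1.87
```

View pics/c8.png

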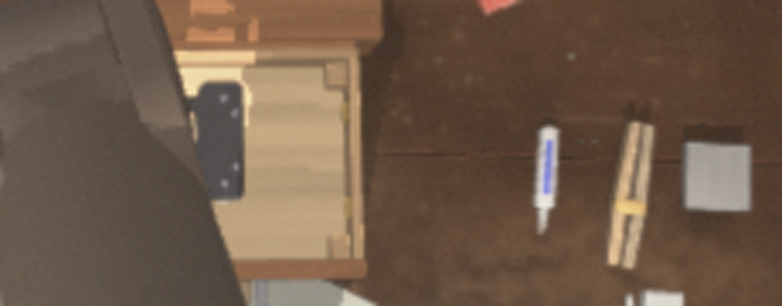

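Pocket tool, clamp and block are unmoved, at crop (545,180), (630,195) and (717,177). Going for the pocket tool.

```bash
python3 -m creep '[[0,0.5,0,0,0.4],[0,0.9,0,0,0.4],[0,0.9,0,0,0.4],[0,0.9,0,0,0.4],[0,0.9,0,0,0.4],[-0.05,0.9,0,0,0.4],[-0.1,0.9,0,0,0.4],[-0.1,0.9,0,0,0.4],[-0.1,0.9,0,0,0.4],[0,0.8,0.2,0.66,0.4],[0,0,0.4,1,0.4],[0,0,0,0,0.4]]';python3 -c "
from h import *
go(.581,-.267,.004,np.radians(85.5))"
```

```text
clock: 25.75
position: [0.5783, -0.2684, 0.0968]
ee_rot: [-3.138, 0.126, 0.006]
force: [-0.9, -0.2, -0.4]
width: 0.399
gripper_force: 0.0
t 25.75 p [ 0.5783 -0.2684  0.0968] F [-0.9 -0.2 -0.4] w 0.399 gf 0.0
units [ 0.07 -0.04  2.32] max rows 3.0
turn units (about tool z, down => sign flip) -0.02 q7 -1.38
```

```bash
python3 -m creep '[[0.07,-0.03,0.6,0,0.4],[0,0,0.7,0,0.4],[0,0,0.6,0,0.4],[0,0,0.3,0,0.4],[0,0,0.1,0,0.4],[0,0,0,0,0.4],[0,0,0,0,0.1],[0,0,0,0,0],[0,0,0,0,0],[0,0,0,0,0]]' 40;python3 -m creep '[[0,0,-0.3,0,0],[0,0,-0.7,0,0],[0,0,-0.9,0,0],[0,0,-0.9,0,0],[0,0,-0.4,-0.7,0],[0,0,0,-1,0],[0,0,0,0,0]]';python3 -c "
from h import *
go(.583,.032,.13,np.radians(92.2))"
```

```text
clock: 27.0
position: [0.5831, -0.2669, 0.0076]
ee_rot: [3.139, -0.123, 0.001]
force: [-1.0, 1.4, 3.6]
width: 0.119
gripper_force: 40.0
clock: 27.88
position: [0.5828, -0.2671, 0.1359]
ee_rot: [3.141, 0.062, 0.001]
force: [-0.3, 0.0, -1.0]
width: 0.12
gripper_force: 40.0
t 27.88 p [ 0.5828 -0.2671  0.1359] F [-0.3  0.  -1. ] w 0.12 gf 40.0
units [ 0.3  -7.47  0.14] max rows 8.0
turn units (about tool z, down => sign flip) 0.02 q7 -1.28
```

```bash
python3 -m creep '[[0,-0.5,0,0,0],[0.04,-0.9,0,0,0],[0.04,-0.9,0,0,0],[0.04,-0.9,0,0,0],[0.04,-0.9,0,0,0],[0.04,-0.9,0,0,0],[0.04,-0.9,0,0,0],[0.04,-0.9,0,0,0],[0.02,-0.6,0,0,0],[0,-0.07,0,0,0],[0,0,0,0,0],[0,0,0,0,0]]';python3 -c "
from h import *
go(.583,.032,.033,np.radians(92.2))"
```

```text
clock: 29.38
position: [0.5827, 0.0308, 0.135]
ee_rot: [3.14, 0.06, -0.0]
force: [0.2, 0.1, -1.8]
width: 0.125
gripper_force: 40.0
t 29.38 p [0.5827 0.0308 0.135 ] F [ 0.2  0.1 -1.8] w 0.125 gf 40.0
units [ 0.01 -0.03  2.55] max rows 3.0
turn units (about tool z, down => sign flip) 0.0 q7 -1.79
```

```bash
python3 -m creep '[[0,0,0.5,0,0],[0,0,0.6,0,0],[0,0,0.5,0,0],[0,0,0.4,0,0],[0,0,0.3,0,0],[0,0,0.2,0,0],[0,0,0.05,0,0],[0,0,0,0,0],[0,0,0,0,0.22],[0,0,0,0,0.22],[0,0,0,0,0.22]]';python3 -m creep '[[0,0,-0.2,0,0.22],[0,0,-0.5,0,0.22],[0,0,-0.9,0,0.22],[0,0,-0.9,0,0.22],[0,0,0,0,0.5]]';python3 -c "
from h import *
go(.5715,-.3296,.12,np.radians(79.6))"
```

```text
clock: 30.75
position: [0.583, 0.0321, 0.0334]
ee_rot: [-3.141, -0.063, -0.001]
force: [0.3, 0.7, -0.5]
width: 0.22
gripper_force: 0.0
clock: 31.38
position: [0.5849, 0.0325, 0.1367]
ee_rot: [-3.14, -0.063, -0.01]
force: [-0.9, 1.1, -0.3]
width: 0.286
gripper_force: 0.0
t 31.38 p [0.5849 0.0325 0.1367] F [-0.9  1.1 -0.3] w 0.286 gf 0.0
units [-0.7   9.03  0.41] max rows 10.0
turn units (about tool z, down => sign flip) 3.18 q7 -1.79
```

```bash
python3 -m creep '[[0,0.5,0,0,0.4],[0,0.9,0,0,0.4],[-0.05,0.9,0,0,0.4],[-0.05,0.9,0,0,0.4],[-0.1,0.9,0,0,0.4],[-0.1,0.9,0,0,0.4],[-0.1,0.9,0,0,0.4],[-0.1,0.9,0,0,0.4],[-0.1,0.9,0,0,0.4],[-0.1,0.9,0,0,0.4],[0,0.43,0,0.2,0.4],[0,0,0,1,0.4]]';python3 -m creep '[[0,0,0.2,1,0.4],[0,0,0.2,1,0.4],[0,0,0,0,0.4]]'; python3 -c "
from h import *
go(.5715,-.3296,.005,np.radians(79.6))"
```

```text
clock: 32.88
position: [0.568, -0.3321, 0.132]
ee_rot: [-3.141, 0.076, 0.003]
force: [0.1, -0.1, 0.3]
width: 0.401
gripper_force: 0.0
clock: 33.25
position: [0.5686, -0.3292, 0.1159]
ee_rot: [-3.128, 0.286, 0.004]
force: [-0.4, -0.2, 0.4]
width: 0.406
gripper_force: 0.0
t 33.25 p [ 0.5686 -0.3292  0.1159] F [-0.4 -0.2  0.4] w 0.406 gf 0.0
units [0.08 0.   2.77] max rows 3.0
turn units (about tool z, down => sign flip) -0.01 q7 -1.37
```

```bash
python3 -c "
from h import *
im=snap('side');g=im['pixels'];c=cv2.resize(g[140:290,290:490],None,fx=4,fy=4,interpolation=cv2.INTER_CUBIC);cv2.imwrite('pics/c9.png',c)"
```

```text
(no output)
```

View pics/c9.png

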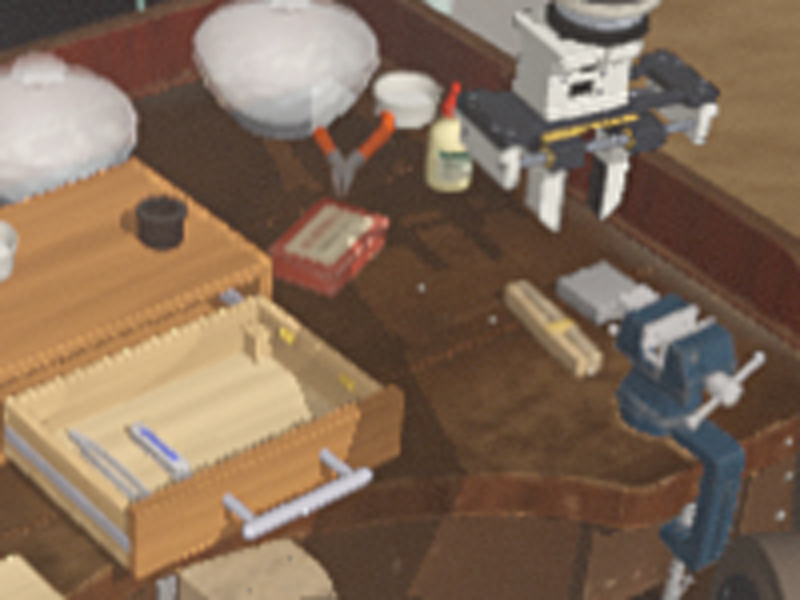

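Tweezers (105,465) and pocket tool (158,448) lie flat in the drawer. Clamp (553,328) and block (605,290) are unmoved. Grasping the clamp.

```bash
python3 -m creep '[[0.07,0,0.7,0,0.4],[0,0,0.8,0,0.4],[0,0,0.7,0,0.4],[0,0,0.3,0,0.4],[0,0,0.2,0,0.4],[0,0,0,0,0.4],[0,0,0,0,0.1],[0,0,0,0,0],[0,0,0,0,0],[0,0,0,0,0]]' 40;python3 -m creep '[[0,0,-0.3,0,0],[0,0,-0.7,0,0],[0,0,-0.9,0,0],[0,0,-0.9,-0.2,0],[0,0,-0.5,-1,0],[0,0,0,-1,0],[0,0,0,-1,0],[0,0,0,0,0]]';python3 -c "
from h import *
go(.584,-.015,.14,np.radians(92.2))"
```

```text
clock: 34.55
position: [0.5728, -0.3306, 0.0101]
ee_rot: [3.128, -0.287, 0.002]
force: [-0.9, 1.2, 5.8]
width: 0.261
gripper_force: 40.0
clock: 35.55
position: [0.572, -0.3305, 0.1417]
ee_rot: [3.141, 0.062, 0.0]
force: [-0.0, -0.3, -0.5]
width: 0.257
gripper_force: 40.0
t 35.55 p [ 0.572  -0.3305  0.1417] F [-0.  -0.3 -0.5] w 0.257 gf 40.0
units [ 0.61 -7.87  0.04] max rows 8.0
turn units (about tool z, down => sign flip) 0.02 q7 -1.17
```

```bash
python3 -m creep '[[0,-0.5,0,0,0],[0.09,-0.9,0,0,0],[0.09,-0.9,0,0,0],[0.09,-0.9,0,0,0],[0.09,-0.9,0,0,0],[0.09,-0.9,0,0,0],[0.09,-0.9,0,0,0],[0.07,-0.9,0,0,0],[0,-0.9,0,0,0],[0,-0.17,0,0,0],[0,0,0,0,0],[0,0,0,0,0]]';python3 -c "
from h import *
go(.584,-.015,.0355,np.radians(92.2))"
```

```text
clock: 37.05
position: [0.5837, -0.0162, 0.1411]
ee_rot: [3.14, 0.06, -0.0]
force: [0.3, 0.2, 0.2]
width: 0.259
gripper_force: 40.0
t 37.05 p [ 0.5837 -0.0162  0.1411] F [0.3 0.2 0.2] w 0.259 gf 40.0
units [ 0.01 -0.03  2.64] max rows 3.0
turn units (about tool z, down => sign flip) -0.0 q7 -1.71
```

```bash
python3 -m creep '[[0,0,0.5,0,0],[0,0,0.6,0,0],[0,0,0.5,0,0],[0,0,0.4,0,0],[0,0,0.3,0,0],[0,0,0.25,0,0],[0,0,0.12,0,0],[0,0,0,0,0],[0,0,0,0,0.35],[0,0,0,0,0.35],[0,0,0,0,0.35]]';python3 -m creep '[[0,0,-0.2,0,0.35],[0,0,-0.5,0,0.35],[0,0,-0.9,0,0.35],[0,0,-0.9,0,0.35],[0,0,0,0,0.6]]';python3 -c "
from h import *
go(.587,-.399,.14,np.radians(0))"
```

```text
clock: 38.42
position: [0.5839, -0.0149, 0.0345]
ee_rot: [3.141, 0.063, 0.0]
force: [0.3, -0.3, 0.1]
width: 0.351
gripper_force: 0.0
clock: 39.05
position: [0.586, -0.0147, 0.1378]
ee_rot: [-3.141, -0.063, -0.009]
force: [0.2, 0.3, 0.2]
width: 0.417
gripper_force: 0.0
t 39.05 p [ 0.586  -0.0147  0.1378] F [0.2 0.3 0.2] w 0.417 gf 0.0
units [-0.36  9.6  -0.06] max rows 10.0
turn units (about tool z, down => sign flip) -21.92 q7 -1.71
```

```bash
python3 -m creep '[[0,0.5,0,0,0.7],[0,0.9,0,0,0.7],[0,0.9,0,0,0.7],[0,0.9,0,0,0.7],[0,0.9,0,0,0.7],[-0.05,0.9,0,0,0.7],[-0.05,0.9,0,0,0.7],[-0.05,0.9,0,0,0.7],[-0.05,0.9,0,0,0.7],[-0.1,0.9,0,0,0.7],[-0.05,0.9,0,0,0.7],[0,0.1,0,0,0.7]]';python3 -m creep '[[0,0,0,-1,0.7],[0,0,0,-1,0.7],[0,0,0,-1,0.7],[0,0,0,-1,0.7],[0,0,0,-1,0.7],[0,0,0,-1,0.7],[0,0,0,-1,0.7],[0,0,0,-1,0.7],[0,0,0,-1,0.7],[0,0,0,-1,0.7],[0,0,0,-1,0.7],[0,0,0,-1,0.7]]';python3 -m creep '[[0,0,0,-1,0.7],[0,0,0,-1,0.7],[0,0,0,-1,0.7],[0,0,0,-1,0.7],[0,0,0,-1,0.7],[0,0,0,-1,0.7],[0,0,0,-1,0.7],[0,0,0,-1,0.7],[0,0,0,-1,0.7],[0,0,0,-0.9,0.7],[0,0,0,0,0.7]]';python3 -c "
from h import *
im=snap('side');g=im['pixels'];cv2.imwrite('pics/c10.png',cv2.resize(g[140:290,290:490],None,fx=4,fy=4,interpolation=cv2.INTER_CUBIC))
go(.587,-.399,.006,np.radians(0))"
```

```text
clock: 40.55
position: [0.5819, -0.4046, 0.1324]
ee_rot: [3.14, 0.054, -0.006]
force: [-0.1, 0.2, 0.2]
width: 0.7
gripper_force: 0.0
clock: 42.05
position: [0.5843, -0.3991, 0.1331]
ee_rot: [-2.84, -1.338, 0.002]
force: [-0.2, -0.2, 0.2]
width: 0.702
gripper_force: 0.0
clock: 43.42
position: [0.5844, -0.3991, 0.1332]
ee_rot: [-2.222, -2.218, 0.001]
force: [-0.2, -1.1, -0.1]
width: 0.702
gripper_force: 0.0
t 43.48 p [ 0.5846 -0.3991  0.1334] F [-0.2  0.1  0.7] w 0.7 gf 0.0
units [0.   0.06 3.19] max rows 4.0
turn units (about tool z, down => sign flip) -0.04 q7 0.24
```

View pics/c10.png

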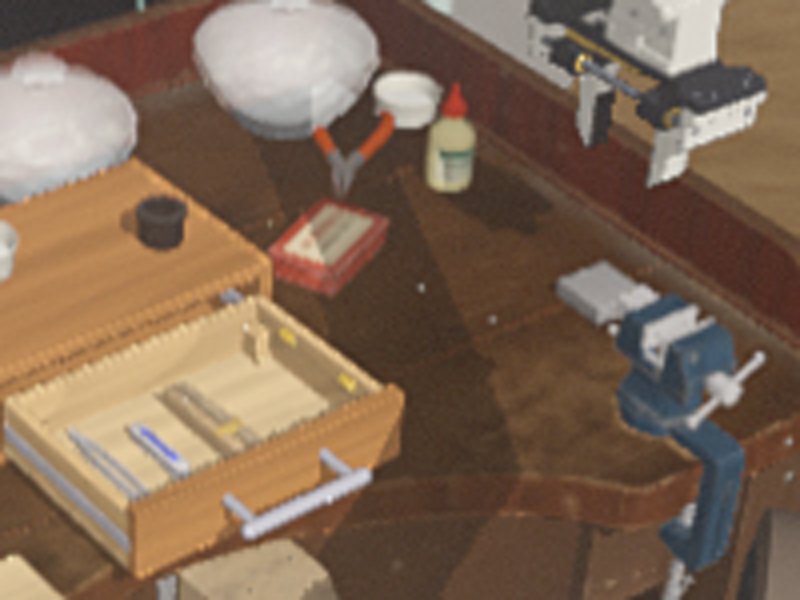

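Three tools lie flat in the drawer and the block is where it was, at crop (605,292). Grasping it.

```bash
python3 -m creep '[[0,0.05,0.7,0,0.7],[0,0,0.9,0,0.7],[0,0,0.9,0,0.7],[0,0,0.5,0,0.7],[0,0,0.2,0,0.7],[0,0,0,0,0.7]]' 50; python3 -m creep '[[0,0,0,0,0.4],[0,0,0,0,0.4],[0,0,0,0,0.4],[0,0,0,0,0.4],[0,0,-0.3,0,0.4],[0,0,-0.7,0,0.4],[0,0,-0.9,0,0.4],[0,0,-0.9,0,0.4],[0,0,-0.6,0,0.4],[0,0,0,0,0.4]]';python3 -c "
from h import *
go(.570,-.070,.14,np.radians(2.2))"
```

```text
clock: 44.22
position: [0.5876, -0.3992, 0.0067]
ee_rot: [2.223, 2.219, 0.0]
force: [-0.1, 0.6, 0.4]
width: 0.7
gripper_force: 0.0
clock: 45.48
position: [0.5883, -0.3995, 0.1447]
ee_rot: [2.221, 2.217, 0.001]
force: [0.1, 0.1, -4.1]
width: 0.535
gripper_force: 49.9
t 45.48 p [ 0.5883 -0.3995  0.1447] F [ 0.1  0.1 -4.1] w 0.535 gf 49.9
units [ 8.24 -0.47  0.1 ] max rows 9.0
turn units (about tool z, down => sign flip) -0.57 q7 0.25
```

```bash
python3 -m creep '[[0.5,0,0,0,0.4],[0.9,-0.06,0,0,0.4],[0.9,-0.06,0,0,0.4],[0.9,-0.06,0,0,0.4],[0.9,-0.06,0,0,0.4],[0.9,-0.06,0,0,0.4],[0.9,-0.06,0,0,0.4],[0.9,-0.06,0,0,0.4],[0.9,-0.05,0,0,0.4],[0.55,0,0,-0.57,0.4],[0,0,0,0,0.4],[0,0,0,0,0.4]]';python3 -c "
from h import *
go(.570,-.070,.031,np.radians(2.2))"
```

```text
clock: 46.98
position: [0.5688, -0.0704, 0.1418]
ee_rot: [-2.18, -2.262, 0.002]
force: [0.3, -0.4, -3.4]
width: 0.534
gripper_force: 49.9
t 46.98 p [ 0.5688 -0.0704  0.1418] F [ 0.3 -0.4 -3.4] w 0.534 gf 49.9
units [0.01 0.03 2.77] max rows 3.0
turn units (about tool z, down => sign flip) -0.02 q7 -0.25
```

```bash
python3 -m creep '[[0,0,0.5,0,0.4],[0,0,0.6,0,0.4],[0,0,0.5,0,0.4],[0,0,0.4,0,0.4],[0,0,0.3,0,0.4],[0,0,0.25,0,0.4],[0,0,0.15,0,0.4],[0,0,0,0,0.4]]';python3 -m creep '[[0,0,0.07,0,0.4],[0,0,0,0,0.4]]'
```

```text
clock: 47.98
position: [0.569, -0.0691, 0.0341]
ee_rot: [-2.178, -2.263, 0.0]
force: [-0.7, -0.6, -3.9]
width: 0.537
gripper_force: 49.9
clock: 48.22
position: [0.5692, -0.0691, 0.0317]
ee_rot: [2.178, 2.263, 0.0]
force: [-0.4, 0.1, -3.6]
width: 0.534
gripper_force: 49.9
```

```bash
python3 -m creep '[[0,0,0.05,0,0.4],[0,0,0,0,0.4],[0,0,0,0,0.6],[0,0,0,0,0.62],[0,0,0,0,0.62],[0,0,-0.2,0,0.62],[0,0,-0.5,0,0.62],[0,0,-0.9,0,0.62],[0,0,-0.9,0,0.62],[0,0,-0.6,0,0.4],[0,0,0,0,0.4]]';python3 -c "
from h import *
go(.5026,.265,.16,np.radians(92.2))"
```

```text
clock: 49.6
position: [0.5704, -0.0689, 0.1559]
ee_rot: [2.177, 2.261, 0.004]
force: [0.1, 0.7, -0.1]
width: 0.449
gripper_force: 0.0
t 49.6 p [ 0.5704 -0.0689  0.1559] F [ 0.1  0.7 -0.1] w 0.449 gf 0.0
units [ 8.41 -1.37 -0.11] max rows 9.0
turn units (about tool z, down => sign flip) 22.5 q7 -0.24
```

```bash
python3 -m creep '[[0.5,-0.1,0,0,0.4],[0.9,-0.15,0,0,0.4],[0.9,-0.15,0,0,0.4],[0.9,-0.15,0,0,0.4],[0.9,-0.15,0,0,0.4],[0.9,-0.15,0,0,0.4],[0.9,-0.15,0,0,0.4],[0.9,-0.15,0,0,0.4],[0.9,-0.15,0,0,0.4],[0.7,-0.07,0,0,0.4]]';python3 -m creep '[[0,0,0,1,0.4],[0,0,0,1,0.4],[0,0,0,1,0.4],[0,0,0,1,0.4],[0,0,0,1,0.4],[0,0,0,1,0.4],[0,0,0,1,0.4],[0,0,0,1,0.4],[0,0,0,1,0.4],[0,0,0,1,0.4],[0,0,0,1,0.4],[0,0,0,1,0.4]]';python3 -m creep '[[0,0,0,1,0.4],[0,0,0,1,0.4],[0,0,0,1,0.4],[0,0,0,1,0.4],[0,0,0,1,0.4],[0,0,0,1,0.4],[0,0,0,1,0.4],[0,0,0,1,0.4],[0,0,0,1,0.4],[0,0,0,1,0.4],[0,0,0,0.5,0.4],[0,0,0,0,0.4]]';python3 -c "
from h import *
im=snap('side');g=im['pixels'];cv2.imwrite('pics/c11.png',cv2.resize(g[170:370,200:467],None,fx=3,fy=3,interpolation=cv2.INTER_CUBIC))
im=snap('top','t11.png');P=cloud(im)
go(.5026,.265,.018,np.radians(92.2))"
```

```text
clock: 50.85
position: [0.4989, 0.2672, 0.1525]
ee_rot: [-2.174, -2.265, 0.003]
force: [0.5, -0.1, 0.4]
width: 0.402
gripper_force: 0.0
clock: 52.35
position: [0.4995, 0.2654, 0.1523]
ee_rot: [-2.911, -1.18, 0.004]
force: [0.2, 0.3, 0.3]
width: 0.4
gripper_force: 0.0
clock: 53.85
position: [0.5006, 0.265, 0.1529]
ee_rot: [3.141, 0.062, -0.002]
force: [0.0, 0.6, 0.2]
width: 0.401
gripper_force: 0.0
t 53.95 p [0.501  0.2648 0.1532] F [-0.3  0.4 -0.2] w 0.403 gf 0.0
units [ 0.04 -0.    3.38] max rows 4.0
turn units (about tool z, down => sign flip) 0.02 q7 -2.25
```

View pics/c11.png

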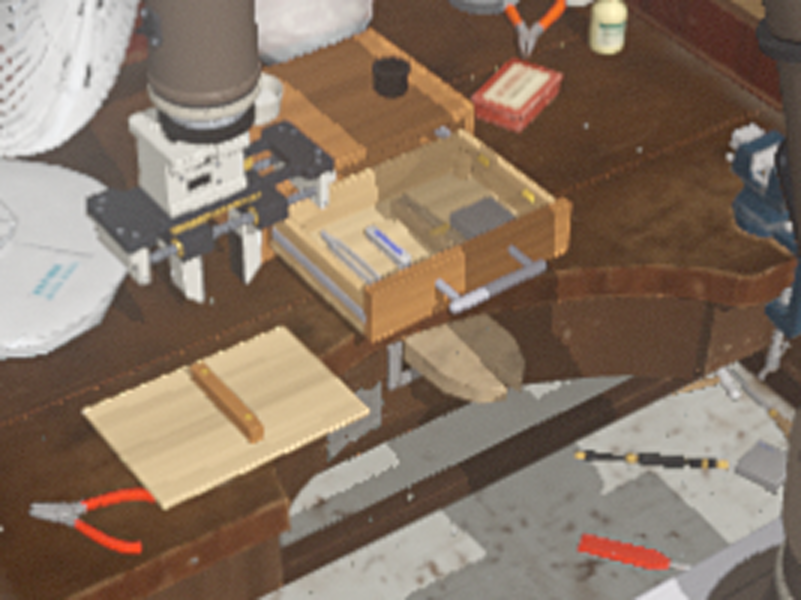

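All four tools lie flat side by side in the drawer. The cover's batten runs from crop (200,366) to (255,438).

```bash
python3 -c "
from h import *
im=snap('side')
p=onplane(im,[(200+201/3,170+366/3),(200+258/3,170+434/3)],.022);print(p.round(4),p.mean(0).round(4))
go(.5018,.2638,.018,np.radians(92.2))"
python3 -m creep '[[0.02,0.02,0.7,0,0.4],[0,0,0.9,0,0.4],[0,0,0.9,0,0.4],[0,0,0.5,0,0.4],[0,0,0.3,0,0.4],[0,0,0,0,0.4]]' 55
```

```text
[[0.5508 0.2617 0.022 ]
 [0.4499 0.2621 0.022 ]] [0.5003 0.2619 0.022 ]
t 54.0 p [0.5012 0.2647 0.1533] F [-0.2  0.3 -0.3] w 0.398 gf 0.0
units [0.02 0.02 3.38] max rows 4.0
turn units (about tool z, down => sign flip) 0.01 q7 -2.25
clock: 54.75
position: [0.502, 0.2636, 0.0211]
ee_rot: [3.141, 0.06, -0.001]
force: [0.4, 0.3, 0.3]
width: 0.402
gripper_force: 0.0
```

```bash
python3 -m creep '[[0,0,0.2,0,0.4],[0,0,0,0,0.4],[0,0,0,0,0],[0,0,0,0,0],[0,0,0,0,0],[0,0,0,0,0]]' 55;python3 -m creep '[[0,0,-0.3,0,0],[0,0,-0.7,0,0],[0,0,-0.9,0,0],[0,0,-0.9,0,0],[0,0,-0.8,0,0],[0,0,-0.1,0,0],[0,0,0,0,0],[0,0,0,0,0]]';python3 -c "
from h import *
go(.5868,-.003,.16,np.radians(92.2))"
```

```text
clock: 55.5
position: [0.5024, 0.2638, 0.0137]
ee_rot: [-3.141, -0.06, -0.0]
force: [0.5, -1.0, 2.9]
width: 0.148
gripper_force: 54.8
clock: 56.5
position: [0.5015, 0.2632, 0.1601]
ee_rot: [3.14, 0.06, -0.003]
force: [0.4, -0.5, -2.5]
width: 0.148
gripper_force: 54.6
t 56.5 p [0.5015 0.2632 0.1601] F [ 0.4 -0.5 -2.5] w 0.148 gf 54.6
units [1.88 6.73 0.01] max rows 7.0
turn units (about tool z, down => sign flip) -0.0 q7 -2.24
```

```bash
python3 -m creep '[[0,0.5,0,0,0],[0,0.9,0,0,0],[0.2,0.9,0,0,0],[0.4,0.9,0,0,0],[0.4,0.9,0,0,0],[0.4,0.9,0,0,0],[0.4,0.9,0,0,0],[0.08,0.7,0,0,0],[0,0.13,0,0,0],[0,0,0,0,0],[0,0,0,0,0]]';python3 - <<'E'
from h import *
P=cloud(snap('top'));X,Y,Z=P[...,0],P[...,1],P[...,2]
m=(Z>.14)&(Z<.185)&(abs(Y)<.14)&(X>.4)&(X<.9); q=P[m];print('cover pts',len(q),np.percentile(q,[1,99],axis=0).round(3).tolist())
go(.5868,-.003,.075,np.radians(92.2))
E
```

```text
clock: 57.88
position: [0.5873, -0.0011, 0.1614]
ee_rot: [-3.14, -0.063, 0.001]
force: [-0.1, 0.2, -1.4]
width: 0.148
gripper_force: 54.6
cover pts 669 [[0.512, -0.007, 0.156], [0.651, 0.104, 0.166]]
t 57.92 p [ 0.5874 -0.001   0.1615] F [-0.  -0.2 -2. ] w 0.148 gf 54.6
units [-0.02  0.05  2.16] max rows 3.0
turn units (about tool z, down => sign flip) 0.02 q7 -1.72
```

```bash
python3 -m creep '[[-0.02,0.05,0.5,0,0],[0,0,0.7,0,0],[0,0,0.5,0,0],[0,0,0.3,0,0],[0,0,0.1,0,0],[0,0,0,0,0],[0,0,0,0,0]]';python3 -m creep '[[0,0,0.1,0,0],[0,0,0.1,0,0],[0,0,0,0,0]]'
```

```text
clock: 58.8
position: [0.5878, -0.0029, 0.0785]
ee_rot: [-3.14, -0.062, -0.003]
force: [1.3, 5.2, 4.5]
width: 0.151
gripper_force: 55.0
clock: 59.18
position: [0.5891, -0.0022, 0.0714]
ee_rot: [-3.139, -0.063, -0.007]
force: [1.9, 6.9, 10.6]
width: 0.145
gripper_force: 55.0
```

```bash
python3 -m creep '[[0,0,-0.15,0,0],[-0.03,-0.06,0,0,0],[0,0,0,0,0],[0,0,0,0,0]]'; python3 -c "
from h import *
im=snap('side','s12.png');g=im['pixels'];cv2.imwrite('pics/c12.png',cv2.resize(g[170:320,260:460],None,fx=4,fy=4,interpolation=cv2.INTER_CUBIC));st()"
```

```text
clock: 59.68
position: [0.5855, -0.0022, 0.0753]
ee_rot: [3.141, 0.06, -0.001]
force: [-0.5, 1.6, -0.5]
width: 0.147
gripper_force: 55.0
t 59.73 p [ 0.5855 -0.0022  0.0753] F [-0.4  1.8 -1.1] w 0.149 gf 55.0
```

View pics/c12.png

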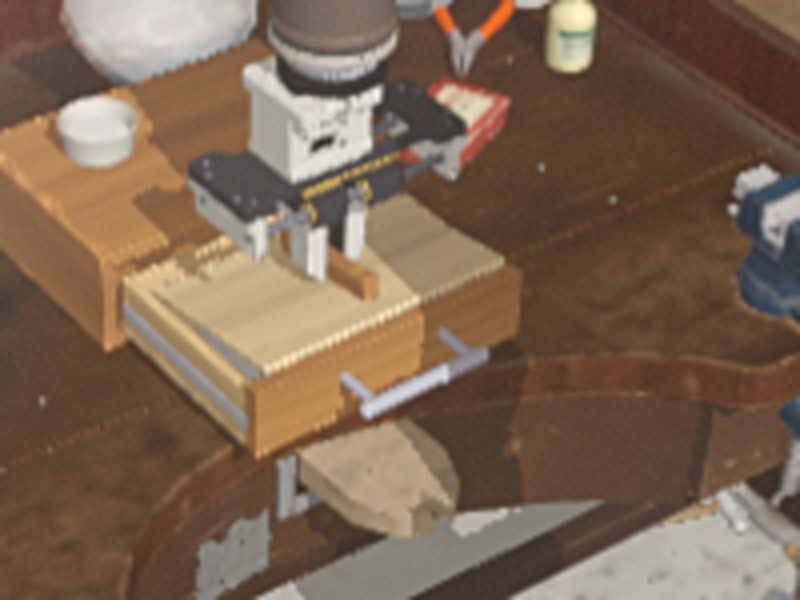

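The cover sits slightly toward −y: there is a gap at the left wall near crop (215,340). I'll shift it +y.

```bash
python3 -m creep '[[0,0,-0.15,0,0],[0,-0.07,0,0,0],[0,0,0,0,0],[0,0,0.1,0,0],[0,0,0.1,0,0],[0,0,0,0,0]]';python3 -m creep '[[0,0,0.08,0,0],[0,0,0.08,0,0],[0,0,0,0,0]]'
```

```text
clock: 60.48
position: [0.5855, 0.0006, 0.0731]
ee_rot: [3.141, 0.06, -0.001]
force: [0.0, 0.9, -1.3]
width: 0.148
gripper_force: 55.0
clock: 60.85
position: [0.5878, 0.0007, 0.0691]
ee_rot: [3.141, 0.06, 0.007]
force: [0.5, -1.2, 14.4]
width: 0.146
gripper_force: 55.0
```

```bash
python3 -m creep '[[0,0,0.08,0,0],[0,0,0.06,0,0],[0,0,0,0,0]]';python3 -m creep '[[0,0,0.06,0,0],[0,0,0,0,0]]'
```

```text
clock: 61.22
position: [0.5935, 0.001, 0.0686]
ee_rot: [-3.141, -0.059, -0.026]
force: [0.8, -2.0, 48.2]
width: 0.145
gripper_force: 55.3
clock: 61.48
position: [0.5959, 0.0011, 0.0684]
ee_rot: [-3.141, -0.059, -0.034]
force: [1.0, -2.7, 61.6]
width: 0.149
gripper_force: 55.8
```

```bash
python3 -m creep '[[0,0,-0.12,0,0],[0,0,-0.1,0,0],[0,0,0,0,0],[0,0,0,0,0]]'; python3 -c "
from h import *
im=snap('side','s13.png');g=im['pixels'];cv2.imwrite('pics/c13.png',cv2.resize(g[205:300,275:400],None,fx=6.3,fy=6.3,interpolation=cv2.INTER_CUBIC));st()
P=cloud(im);X,Y,Z=P[...,0],P[...,1],P[...,2]
for x0,x1,y0,y1 in((.53,.56,.04,.09),(.61,.64,.06,.09),(.53,.56,-.09,-.04),(.61,.64,-.09,-.05)):
  q=Z[(X>x0)&(X<x1)&(Y>y0)&(Y<y1)&(Z<.1)];print(x0,y0,len(q),np.median(q).round(4) if len(q) else '')"
```

```text
clock: 61.98
position: [0.5865, 0.0008, 0.069]
ee_rot: [3.141, 0.06, 0.003]
force: [-1.2, -1.3, 14.5]
width: 0.145
gripper_force: 55.1
t 62.02 p [0.5865 0.0008 0.0689] F [-1.1 -1.  13.5] w 0.148 gf 55.1
0.53 0.04 677 -0.0842
0.61 0.06 55 0.0593
0.53 -0.09 140 0.0765
0.61 -0.09 51 0.062
```

View pics/c13.png

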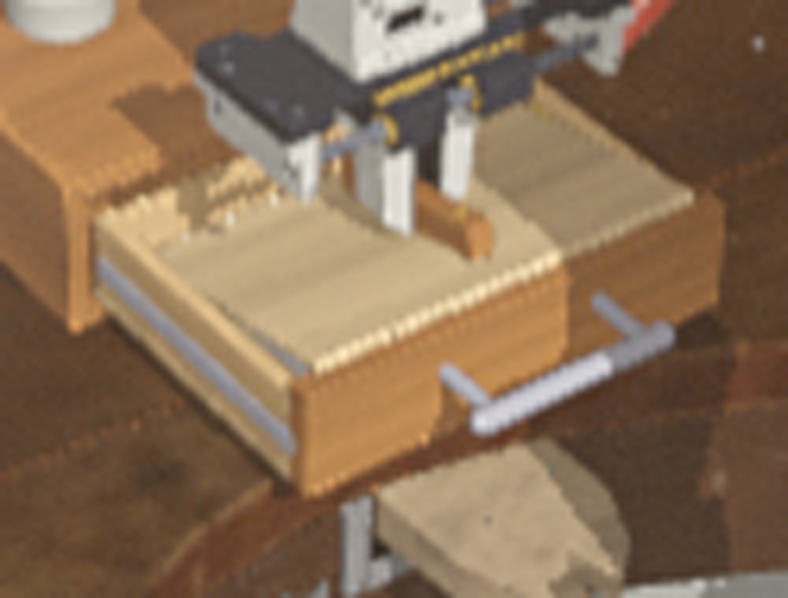

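The cover's front edge is sitting on top of the drawer front (crop 300–560, 370–250), so it is too far toward −x. I'll lift clear and measure the handle, drawer front and cover.

```bash
python3 -m creep '[[0,0,-0.3,0,0],[0,0,-0.5,0,0],[0,0,-0.1,0,0],[0,0,0,0,0],[0,0,0,0,0]]'; python3 -c "
from h import *
im=snap('top','t14.png');g=im['pixels'];cv2.imwrite('pics/c14.png',cv2.resize(g[215:325,250:390],None,fx=5.4,fy=5.4,interpolation=cv2.INTER_CUBIC));s,M=st();print(M.round(3))"
```

```text
clock: 62.65
position: [0.585, 0.0007, 0.103]
ee_rot: [3.141, 0.06, -0.002]
force: [1.0, 0.3, -2.1]
width: 0.15
gripper_force: 55.1
t 62.7 p [0.585  0.0007 0.1031] F [ 0.1 -0.5 -2.1] w 0.145 gf 55.1
[[ 0.999  0.038 -0.001]
 [ 0.038 -0.999 -0.   ]
 [-0.001  0.    -1.   ]]
```

View pics/c14.png

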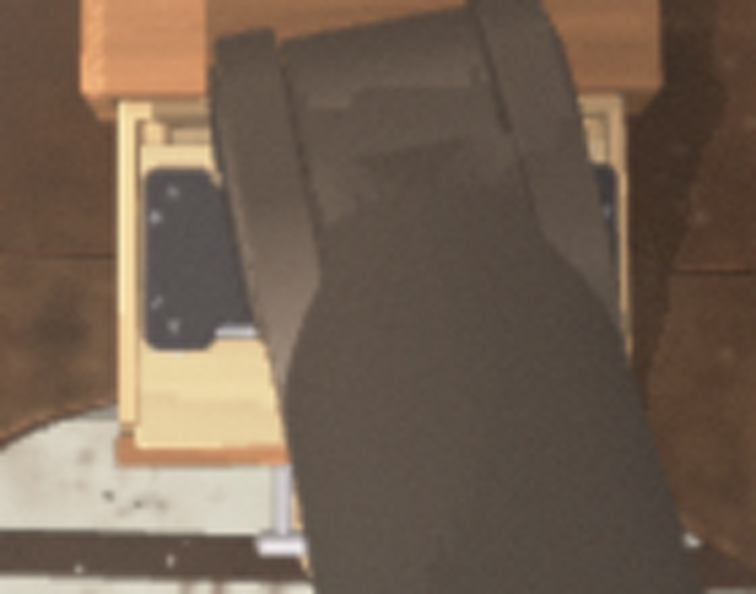

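```bash
python3 -c "
from h import *
im=snap('top')
c=lambda u,v:(250+u/5.4,215+v/5.4)
print('front outer',onplane(im,[c(117,466),c(285,464)],.0745).round(4).tolist())
print('handle',onplane(im,[c(258,547)],.053).round(4).tolist())
print('cover back/front left',onplane(im,[c(142,146),c(134,448),c(285,447)],.098).round(4).tolist())
print('wall left outer/back',onplane(im,[c(118,100),c(118,436)],.066).round(4).tolist())
"
```

```text
front outer [[0.498, 0.1106, 0.0745], [0.501, 0.0356, 0.0745]]
handle [[0.4633, 0.047, 0.053]]
cover back/front left [[0.6395, 0.103, 0.098], [0.506, 0.1016, 0.098], [0.5082, 0.0355, 0.098]]
wall left outer/back [[0.6646, 0.1172, 0.066], [0.5115, 0.1113, 0.066]]
```

```bash
python3 -m creep '[[0.25,-0.01,0,0,0],[0,0,0.3,0,0],[0,0,0.3,0,0],[0,0,0.1,0,0],[0,0,0,0,0]]'; python3 -m creep '[[0,0,0.08,0,0],[0,0,0.04,0,0],[0,0,0,0,0]]'
```

```text
clock: 63.38
position: [0.5952, 0.0015, 0.0753]
ee_rot: [3.141, 0.06, -0.002]
force: [0.2, -0.6, -1.8]
width: 0.149
gripper_force: 55.1
clock: 63.75
position: [0.596, 0.0016, 0.0714]
ee_rot: [-3.141, -0.06, -0.001]
force: [1.5, 0.4, -1.9]
width: 0.143
gripper_force: 55.1
```

```bash
python3 -m creep '[[0,0,0.08,0,0],[0,0,0.04,0,0],[0,0,0,0,0]]'; python3 -m creep '[[0,0,0.06,0,0],[0,0,0.06,0,0],[0,0,0,0,0]]'
```

```text
clock: 64.12
position: [0.5964, 0.0016, 0.067]
ee_rot: [3.141, 0.06, 0.003]
force: [-0.9, -0.2, 6.3]
width: 0.142
gripper_force: 55.0
clock: 64.5
position: [0.5966, 0.0016, 0.0624]
ee_rot: [3.141, 0.06, 0.004]
force: [0.1, -1.1, 7.6]
width: 0.146
gripper_force: 55.0
```

Moving past the catches.

```bash
python3 -m creep '[[0,0,0.06,0,0],[0,0,0.06,0,0],[0,0,0,0,0]]'; python3 -m creep '[[0,0,0.04,0,0],[0,0,0.04,0,0],[0,0,0,0,0]]'
```

```text
clock: 64.88
position: [0.5967, 0.0016, 0.0575]
ee_rot: [3.141, 0.06, 0.004]
force: [-0.1, -0.7, 5.3]
width: 0.147
gripper_force: 55.0
clock: 65.25
position: [0.5983, 0.0016, 0.0558]
ee_rot: [-3.141, -0.06, -0.009]
force: [-0.3, -1.3, 15.3]
width: 0.146
gripper_force: 55.0
```

```bash
python3 -m creep '[[0,0,0.04,0,0],[0,0,-0.06,0,0],[0,0,0,0,0.3],[0,0,0,0,0.4],[0,0,0,0,0.4],[0,0,-0.3,0,0.4],[0,0,-0.8,0,0.4],[0,0,-0.9,0,0.4],[-0.9,0,-0.3,0,0.2],[-0.9,0,0,0,0],[-0.9,0,0,0,0],[-0.9,0,0,0,0]]';python3 - <<'E'
from h import *
im=snap('side','s15.png');P=cloud(im);P2=cloud(snap('top','t15.png'))
for n,Q in(('side',P),('top',P2)):
  X,Y,Z=Q[...,0],Q[...,1],Q[...,2]
  for x0 in(.54,.60,.63):
    for y0 in(-.085,-.05,.03,.065):
      q=Z[(X>x0)&(X<x0+.02)&(Y>y0)&(Y<y0+.02)&(Z<.1)&(Z>0)];print(n,x0,y0,len(q),np.median(q).round(4) if len(q) else '')
go(.44,0,.13)
E
```

```text
clock: 66.75
position: [0.45, -0.004, 0.1465]
ee_rot: [3.141, 0.06, -0.001]
force: [1.0, 0.1, 0.2]
width: 0.026
gripper_force: 0.0
side 0.54 -0.085 6 0.0552
side 0.54 -0.05 19 0.0562
side 0.54 0.03 24 0.057
side 0.54 0.065 27 0.0565
side 0.6 -0.085 2 0.0539
side 0.6 -0.05 17 0.0558
side 0.6 0.03 32 0.0559
side 0.6 0.065 29 0.0565
side 0.63 -0.085 0 
side 0.63 -0.05 20 0.056
side 0.63 0.03 28 0.0563
side 0.63 0.065 32 0.057
top 0.54 -0.085 64 0.0548
top 0.54 -0.05 66 0.0553
top 0.54 0.03 69 0.0545
top 0.54 0.065 64 0.0552
top 0.6 -0.085 62 0.055
top 0.6 -0.05 64 0.0548
top 0.6 0.03 63 0.0551
top 0.6 0.065 64 0.0543
top 0.63 -0.085 61 0.0556
top 0.63 -0.05 64 0.0552
top 0.63 0.03 63 0.0552
top 0.63 0.065 64 0.0547
t 66.85 p [ 0.4474 -0.0044  0.1462] F [0.7 0.1 0.3] w 0.005 gf 0.0
units [-0.18 -0.12  0.41] max rows 1.0
```

The cover is level at 55 mm, so it is seated. Now shutting the drawer by pushing the handle bar.

```bash
python3 -m creep '[[-0.6,0,0,0,0],[0,0,0.5,0,0],[0,0,0.9,0,0],[0,0,0.9,0,0],[0,0,0.25,0,0],[0,0,0,0,0]]'; python3 -m creep '[[0.5,0,0,0,0],[0.5,0,0,0,0],[0.5,0,0,0,0],[0.5,0,0,0,0],[0.5,0,0,0,0],[0.5,0,0,0,0],[0.5,0,0,0,0],[0.5,0,0,0,0],[0.4,0,0,0,0],[0.2,0,0,0,0],[0,0,0,0,0]]'
```

```text
clock: 67.6
position: [0.4278, -0.0048, 0.0443]
ee_rot: [3.141, 0.06, -0.002]
force: [-0.0, 0.0, 0.2]
width: 0.005
gripper_force: 0.0
clock: 68.97
position: [0.6123, 0.0022, 0.0452]
ee_rot: [-3.141, -0.06, -0.002]
force: [-1.0, -0.3, 0.9]
width: 0.004
gripper_force: 0.0
```

```bash
python3 -m creep '[[0.15,0,0,0,0],[0.1,0,0,0,0],[0,0,0,0,0]]'; python3 -m creep '[[0.1,0,0,0,0],[0.05,0,0,0,0],[0,0,0,0,0]]'
```

```text
clock: 69.35
position: [0.619, 0.0024, 0.0441]
ee_rot: [3.14, 0.06, -0.008]
force: [-8.5, -0.7, 8.1]
width: 0.005
gripper_force: 4.8
clock: 69.72
position: [0.6192, 0.0023, 0.0438]
ee_rot: [3.139, 0.06, -0.024]
force: [-28.4, -1.0, 25.9]
width: 0.004
gripper_force: 15.0
```

At the stop. Back away and check.

```bash
python3 -m creep '[[-0.4,0,0,0,0],[-0.8,0,0,0,0],[-0.8,0,0,0,0],[-0.8,0.5,-0.5,0,0],[0,0.9,-0.9,0,0],[0,0.9,-0.6,0,0],[0,0.9,0,0,0],[0,0.9,0,0,0],[0,0.9,0,0,0],[0,0,0,0,0],[0,0,0,0,0]]';python3 -c "
from h import *
st();im=snap('top');g=im['pixels'];cv2.imwrite('pics/c16.png',cv2.resize(g[140:350,230:500],None,fx=2.8,fy=2.8,interpolation=cv2.INTER_CUBIC))"
```

```text
clock: 71.1
position: [0.5234, -0.2007, 0.1244]
ee_rot: [-3.141, -0.06, -0.0]
force: [1.1, 0.7, -0.7]
width: 0.003
gripper_force: 0.0
t 71.1 p [ 0.5234 -0.2007  0.1244] F [ 1.1  0.7 -0.7] w 0.003 gf 0.0
```

View pics/c16.png

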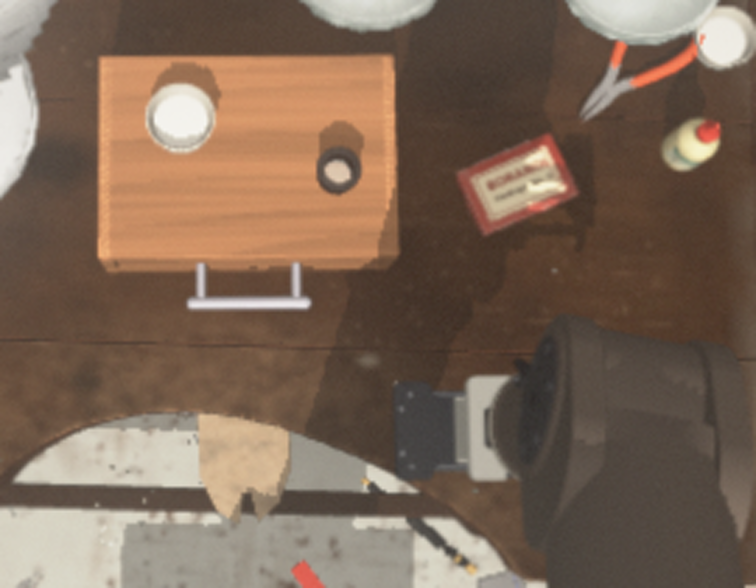

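The drawer is shut, with the handle at image row 248 as at the start. Dish, loupe and tin are unmoved and the arm is clear.

```bash
python3 -c "
from cell import sign_off
print(sign_off())"
```

```text
the job is handed in; nothing more can be done
None
```

I put all four tools flat in the drawer, pressed the cover down until it was level, shut the drawer and handed the job in. Sign-off returned no verdict, so a pass isn't confirmed; while refitting the cover, its front edge caught on the drawer front at about 62 N at the wrist (limit 120 N) before I lifted, realigned and seated it.

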